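# Fetch the off-cut from behind the containers

## Task

Get out the pine off-cut that lies in the wooden tray behind the open tin, the bottle and the glass jar: first stand all three containers on the black rubber mat and leave the off-cut where it is until they are there, then lay the off-cut flat between the two rails of the marking-out board, lengthwise and in the middle, while the containers wait on the mat. Finally stand each container back in the tray exactly where it stood before. Keep the containers upright and do not disturb anything else: the tape measure, the sanding block and the tin of screws stay where they are.

Things in the scene. Friction and masses are not known exactly. Their poses are not given: they have to be found in the camera images.
- tray: Fixed shallow wooden tray, 174 (x) x 246 (y) mm; floor top 6 mm, rim top 12 mm above the worktop, rim 10 mm wide. Origin: centre of underside, z up, -x side to the robot. At the start the off-cut lies along tray y with about 27 mm free behind it (+x); close in front (-x) the containers stand in a row along tray y, 70 mm apart, in any order, higher than the off-cut: grip them along tray x above it.
- off_cut: Loose pine off-cut, a bar 45 mm along its x, 170 mm along its y, 30 mm high, about 0.18 kg. Origin: centre of the underside, z up.
- tin: Loose empty open metal tin, plain grey, round, 63 mm diameter, 56 mm high, about 0.25 kg. Origin: centre of the underside, z up.
- bottle: Loose small round black bottle with white screw cap: body 45 mm diameter and about 60 mm high (shoulder narrowing above about 50 mm), cap 27 mm diameter, 75 mm high in all, about 0.11 kg. Origin: centre of the underside, z up.
- jar: Loose round clear glass jar with hardened dark grey paint, 58 mm diameter with small runs on the rim, 65 mm high, about 0.16 kg. Origin: underside, within 1 mm of its centre, z up.
- mat: Black ribbed rubber mat fixed on the worktop, 96 (x) x 230 (y) mm, 4 mm thick: side area for the containers, side by side along mat y. In front of the tray. Origin: centre of underside. The mitre saw between left and right is fixed; its handle juts to x = 0.46 m at y = -0.06 m, 0.2 to 0.4 m high: cross from side to side well in front of it.
- board: Fixed wooden marking-out board, 96 (x) x 200 (y) mm, 10 mm thick, with two rails 8 mm high above its top along the long sides, 71 mm apart inside. The off-cut belongs between them on the board's top, its y along board y, centred. Lies right of the saw. Origin: centre of underside, z up.
- tape_measure: Bystander, leave alone: loose black tape measure, 35 x 93 x 61 mm, standing on the worktop left of the tray. Origin: near the centre of its underside.
- sanding_block: Bystander, leave alone: loose brown sanding block, 64 x 113 x 31 mm, on the worktop behind the board. Origin: centre of the underside.
- screw_tin: Bystander, leave alone: loose low round tin of brass screws, 86 mm diameter, 28 mm high, on the worktop behind the board. Origin: centre of the underside.
Not all that is in view belongs to the job. What is shaped like the jar but orange is not meant.

How it is judged:
By the outcome, as a careful person would: the job done as asked, in the order asked, and still so for the second after the job is handed in, with the robot touching nothing.
It also fails if it takes over 142 s, if anything falls off the work surface, if the arm or the gripper's body presses on something with over 40 N, if the wrist force passes 120 N, or if a joint passes its speed limit or range.

## Robot

A 6-joint arm with a two-finger parallel gripper is mounted at the origin on a cart in front of the work surface, level with it; the furniture and walls round the work are solid. World frame = base frame: x ahead of the robot, y to its left, z up, the work surface at z = 0. Lengths are in m, angles in rad, forces in N, time in s.
With the tool pointing down it reaches from about 0.225 to 0.875 m from the base axis. Payload 3.4 kg.
Tool frame: the origin (TCP) lies at the very end of the fingers, on their centre line; the grasp point (between the pads) lies 19 mm behind it; x points along the fingers, z is the direction in which the jaws open and shut, and the axes are right-handed (so a half turn about x gives the same grasp; the last joint's range is limited). The gripper opens to 85 mm and grips with 20 to 120 N. Pads are 22 mm wide; open, the fingers measure 114 mm over their backs; the gripper's body (76 mm by 85 mm) begins 54 mm behind the grasp point. The pads swing forward as they close: fully open they stand 13 mm farther back than shut.
Start: joints at [1.118, 0.276, 1.505, -0, 1.361, -0.121], TCP at [0.187, 0.544, 0.231] pointing down, gripper open.
Joint ranges: [-2.89, 2.89], [-0.75, 2.08], [0.22, 2.7], [-1.18, 4.32], [0.11, 2.71], [-2.7, 2.7]. Speed limits (rad/s): [2.57, 2.57, 3.14, 3.14, 3.14, 3.14].

## Interface

Orientations are given as a unit quaternion [w, x, y, z].
In Python, from rig import manip, viewer, finder gives the robot as it stands.
- The arm moves only by the tool move_arm, never from a script. Its argument "rows" is a list of rows, each a list of 3 entries, a list of its own where there are three numbers: the shift along the tool's x, y, z in mm, then the turn about the tool's x in rad, then the finger opening in mm, from 0 to 85.4. A call has 1 to 8 rows; each row is the pose to reach, as a shift and turn from the pose measured when the call began, along the tool's axes at that moment; what a row does not reach only later rows make up. A row lasts 1/12 s, in which the tool goes at most 41.7 mm and 7.16 degrees, less where a joint would pass 70% of its speed; a pose out of reach is approached as far as the arm can. A call with a gripper value outside its range is refused whole. The fingers move at their own pace and stop on an object; "force" is the grip in N (left out, the last holds). Time passes only in rows, so rows that repeat a pose let the fingers close. It gives the time, the measured TCP pose, the force and the opening at its end, in the units of the state.
- manip.get_state(): the state, without advancing time (a new reading comes with each control period).
- viewer.get_image(name): name is "side" or "top" or "wrist"; returns the picture (384x512x3 uint8, red, green, blue); there is no depth.
- viewer.get_calibration(name): a dict with "mtx" (3x3 intrinsics, pixels), "R" (3x3) and "t" (3): a world point X has camera coordinates R X + t. Camera axes: x right, y down, z forward; pixel columns grow to the right and rows downward; lengths in m; the calibration is good to about 2 mm. A picture is of the moment at which its call begins: read the wrist's pose just before it. get_calibration takes no time and is no camera call; for the wrist camera it gives the pose at the moment of the call.
- manip.sign_off(): hands the job in, once; it reports no verdict.
Trained networks look in the newest picture that a camera, given by its name, has taken for a name from the list of things; names that differ only in an ending like _2 or _b are one class to them, and where a whole thing is asked for, a point or a joint stands for the part that bears it (a point fixed in the world has none). Each returns a list of dicts, best first, with "score" (0 to 1); they miss things now and then, are a little off and sometimes report something else, mostly with a low value. They report only what shows in the picture. A call takes as long as a camera call. They do not tell look-alikes from the thing itself.
- finder.look_for(target, camera): "centre" ([column, row] in pixels, amid what is visible of it).
- finder.trace(target, camera): "mask" (384x512 bool, what is visible of it) and "centre" ([column, row] in pixels, amid what is visible of it).
The state is a dict: "clock": time; "qpos": joint angles; "qd": joint speeds; "effort": joint torques, N m; "position": TCP position; "ee_rot": TCP orientation; "contact_force": force on the tool from outside, world axes, zero at the start; "moment": the same for the moment, N m; "width": finger opening in m.
Only numpy, scipy, OpenCV 4.12 (cv2) and the standard library are available. Lean on these libraries where they do the work, as an engineer would, in place of code of your own. Each camera call takes 0.05 s, during which the arm holds its last target.

## Working session

There is one attempt and no reset: what is moved stays moved. The work goes in short steps, Python scripts to look and compute and a tool call to move; the robot and the scene stay as the last step left them, time stands still between calls to the robot, and variables do not carry over. Pictures are saved under pics/ and viewed, and the job is handed in when it is done.

Besides the shell and the picture viewer there is one more tool, called after "Emit:" as name([rows], argument=value, ...), one row to a line, values as JSON. move_arm: Moves the arm, as the interface text tells. Its arguments: {"type":"object","properties":{"rows":{"type":"array"},"force":{"type":"number"}},"required":["rows"]}

```bash
ls; mkdir -p pics; python3 - <<'E'
from rig import manip, viewer, finder
import cv2
s=manip.get_state(); print(s)
for n in ("side","top","wrist"):
    im=viewer.get_image(n); cv2.imwrite(f"pics/{n}0.png",im[...,::-1])
    c=viewer.get_calibration(n); print(n,c)
E
```

```text
pics
{'clock': 0.0, 'qpos': array([ 1.11801758e+00,  2.76647044e-01,  1.50616655e+00, -1.42821658e-05,
        1.36070128e+00, -1.21000016e-01]), 'qd': array([-0.00057766,  0.00012891, -0.00011347, -0.00111515,  0.00132219,
       -0.00085455]), 'effort': array([-1.44669881e-03, -4.16778731e+01, -2.45805341e+01, -3.15478874e-04,
        1.07748335e-02,  7.08130344e-06]), 'position': array([0.18706316, 0.54314771, 0.23039673]), 'ee_rot': array([ 0.5751053 , -0.41090111,  0.57629438,  0.41024257]), 'contact_force': array([-0.0743387 , -0.10977955, -0.37572492]), 'moment': array([0.01563649, 0.03302318, 0.0051243 ]), 'width': 0.08507477611514541}
side {'mtx': array([[401.80662869,   0.        , 256.76853003],
       [  0.        , 401.80662869, 185.41246386],
       [  0.        ,   0.        ,   1.        ]]), 'R': array([[ 0.91990285, -0.39178909,  0.01673501],
       [-0.20347212, -0.51335442, -0.83370638],
       [ 0.33522806,  0.76352377, -0.55195435]]), 't': array([-0.39908565,  0.20039677,  0.91062243])}
top {'mtx': array([[402.76180803,   0.        , 251.8866181 ],
       [  0.        , 402.76180803, 192.57739512],
       [  0.        ,   0.        ,   1.        ]]), 'R': array([[ 7.68163787e-03, -9.99968959e-01,  1.75287534e-03],
       [-9.82336132e-01, -7.87391093e-03, -1.86959154e-01],
       [ 1.86967153e-01, -2.85760259e-04, -9.82366124e-01]]), 't': array([0.13408662, 0.48548059, 1.45296206])}
wrist {'mtx': array([[283.41582321,   0.        , 255.81350792],
       [  0.        , 283.41582321, 191.78034135],
       [  0.        ,   0.        ,   1.        ]]), 'R': array([[ 0.32563904,  0.94549085, -0.0025036 ],
       [ 0.89817549, -0.30851368,  0.31320936],
       [ 0.29536419, -0.10424187, -0.9496808 ]]), 't': array([-0.57299939, -0.04102171,  0.38027559])}
```

View pics/side0.png

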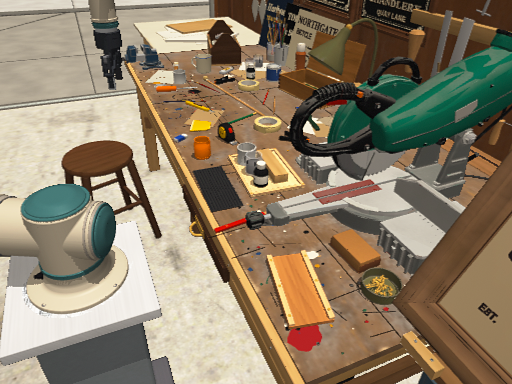

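View pics/top0.png

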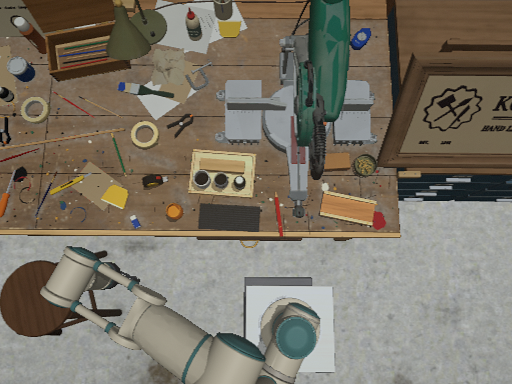

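View pics/wrist0.png

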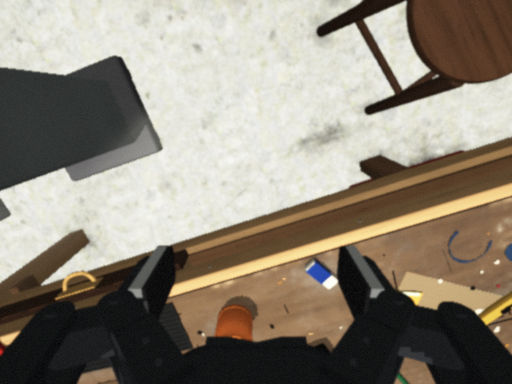

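The top view shows the tray at about (222,175), the mat at (230,217), the board at (348,208), and the orange look-alike at (174,212). The three containers, at columns 202, 220 and 239, stand in front of the off-cut. Next I'll use the finder for masks.

```bash
cat > h.py <<'E'
from rig import manip, viewer, finder
import numpy as np, cv2
from scipy.spatial.transform import Rotation as Ro
def ray(cal,px,z):
    m,R,t=cal["mtx"],cal["R"],cal["t"]
    d=R.T@np.linalg.inv(m)@np.array([px[0],px[1],1.]); o=-R.T@t
    return o+d*(z-o[2])/d[2]
def proj(cal,X):
    c=cal["R"]@np.asarray(X,float)+cal["t"]; p=cal["mtx"]@c; return p[:2]/p[2]
def pose():
    s=manip.get_state(); q=s["ee_rot"]; R=Ro.from_quat([q[1],q[2],q[3],q[0]]).as_matrix()
    return s,np.array(s["position"]),R
def plan(goal,yaw_jaw=None):
    """goal TCP xyz m; yaw_jaw: desired jaw axis angle (deg) in world mod 180"""
    s,p,R=pose(); d=R.T@(np.array(goal)-p)*1000
    zj=np.degrees(np.arctan2(R[1,2],R[0,2])); out=None
    print("t",round(float(s["clock"]),2),"tcp",p.round(4),"jaw",round(zj,2),"q6",s["qpos"].round(3)[[0,5]],"F",s["contact_force"].round(1),"w",round(s["width"]*1000,1))
    print("shift mm",d.round(1))
    if yaw_jaw is not None:
        e=(yaw_jaw-zj+90)%180-90
        # turn about tool x (down): world yaw decreases
        print("turn rad",round(-np.radians(e),4))
E
python3 - <<'E'
from h import *
im=viewer.get_image("top"); cal=viewer.get_calibration("top")
zs=dict(tray=.012,off_cut=.036,tin=.062,bottle=.08,jar=.07,mat=.004,board=.018,tape_measure=.06,sanding_block=.031,screw_tin=.028)
o=im.copy()
for n,z in zs.items():
    for r in finder.trace(n,"top")[:3]:
        c=r["centre"]; ys,xs=np.nonzero(r["mask"])
        rc=cv2.minAreaRect(np.c_[xs,ys].astype(np.float32))
        print(n,round(r["score"],2),np.round(c,1),ray(cal,c,z).round(3),"box",np.array([ray(cal,p,z)[:2] for p in cv2.boxPoints(rc)]).round(3).tolist())
print(pose()[2].round(3)); c=viewer.get_calibration("wrist"); print(-c["R"].T@c["t"], manip.get_state()["clock"])
E
```

```text
tray 0.73 [228.6 171.4] [0.573 0.228 0.012] box [[0.49, 0.382], [0.668, 0.373], [0.648, 0.124], [0.471, 0.138]]
off_cut 0.81 [226.  160.9] [0.608 0.237 0.036] box [[0.566, 0.34], [0.62, 0.339], [0.615, 0.171], [0.56, 0.172]]
tin 0.56 [202.2 181.9] [0.52  0.322 0.062] box [[0.533, 0.369], [0.577, 0.328], [0.529, 0.28], [0.486, 0.322]]
jar 0.64 [220.1 181.5] [0.52  0.255 0.07 ] box [[0.556, 0.282], [0.556, 0.227], [0.496, 0.226], [0.496, 0.281]]
jar 0.49 [174.7 213. ] [0.402 0.417 0.07 ] box [[0.415, 0.458], [0.45, 0.425], [0.408, 0.382], [0.373, 0.415]]
mat 0.83 [227.4 217.2] [0.397 0.23  0.004] box [[0.355, 0.342], [0.451, 0.339], [0.44, 0.109], [0.344, 0.114]]
board 0.66 [346.4 207.8] [ 0.434 -0.218  0.018] box [[0.402, -0.109], [0.505, -0.131], [0.468, -0.331], [0.366, -0.307]]
tape_measure 0.61 [152.5 179.9] [0.527 0.507 0.06 ] box [[0.54, 0.551], [0.561, 0.465], [0.519, 0.454], [0.498, 0.539]]
sanding_block 0.71 [335.6 161. ] [ 0.612 -0.181  0.031] box [[0.642, -0.133], [0.65, -0.231], [0.581, -0.233], [0.574, -0.136]]
sanding_block 0.68 [226.7 219.1] [0.386 0.231 0.031] box [[0.352, 0.339], [0.45, 0.335], [0.437, 0.108], [0.339, 0.114]]
sanding_block 0.42 [367.3 167.2] [ 0.589 -0.301  0.031] box [[0.641, -0.248], [0.641, -0.336], [0.555, -0.332], [0.554, -0.245]]
screw_tin 0.63 [367.8 163.7] [ 0.604 -0.304  0.028] box [[0.602, -0.232], [0.668, -0.298], [0.603, -0.358], [0.538, -0.292]]
[[ 0.    -0.945  0.326]
 [ 0.     0.326  0.945]
 [-1.    -0.     0.   ]]
[0.11120723 0.56893934 0.37325806] 0.7
```

```bash
python3 - <<'E'
from h import *
plan([.45,.30,.30],-4)
E
```

```text
t 0.7 tcp [0.1873 0.5437 0.2314] jaw 70.99 q6 [ 1.118 -0.121] F [0.4 0.  0.5] w 85.2
shift mm [ -68.7 -327.7 -144.9]
turn rad 1.3089
```

Emit:
move_arm([
  [[-69,-328,-145],1.309,85],
  [[-69,-328,-145],1.309,85],
  [[-69,-328,-145],1.309,85],
  [[-69,-328,-145],1.309,85],
  [[-69,-328,-145],1.309,85],
  [[-69,-328,-145],1.309,85],
  [[-69,-328,-145],1.309,85],
  [[-69,-328,-145],1.309,85],
])

```text
clock: 1.37
position: [0.4283, 0.3194, 0.295]
ee_rot: [0.703, -0.082, 0.702, 0.082]
contact_force: [1.3, 0.8, 0.1]
width: 0.0851
```

```bash
python3 - <<'E'
from h import *
plan([.45,.30,.30],-4)
E
```

```text
t 1.37 tcp [0.4283 0.3194 0.295 ] jaw 13.34 q6 [0.51  0.277] F [1.3 0.8 0.1] w 85.1
shift mm [ -5.  -23.9  16.6]
turn rad 0.3027
```

Emit:
move_arm([
  [[-5,-24,17],0.303,85],
  [[-5,-24,17],0.303,85],
  [[-5,-24,17],0.303,85],
  [[-5,-24,17],0.303,85],
  [[-5,-24,17],0.303,85],
])

```text
clock: 1.78
position: [0.4504, 0.2998, 0.3]
ee_rot: [0.707, 0.025, 0.707, -0.024]
contact_force: [0.3, 0.0, -0.2]
width: 0.0849
```

```bash
python3 - <<'E'
from h import *
plan([.45,.30,.30],-4)
cal=viewer.get_calibration("wrist"); im=viewer.get_image("wrist")
cv2.imwrite("pics/w1.png",im[...,::-1])
zs=dict(tray=.012,off_cut=.036,tin=.062,bottle=.081,jar=.071,mat=.004)
np.savez("w1.npz",im=im,**cal)
for n,z in zs.items():
    for r in finder.trace(n,"wrist")[:2]:
        c=r["centre"]; ys,xs=np.nonzero(r["mask"]); np.save(f"m1_{n}.npy",r["mask"]) 
        rc=cv2.minAreaRect(np.c_[xs,ys].astype(np.float32))
        print(n,round(r["score"],2),np.round(c,1),ray(cal,c,z).round(3),"box",np.array([ray(cal,p,z)[:2] for p in cv2.boxPoints(rc)]).round(3).tolist())
E
```

```text
t 1.78 tcp [0.4504 0.2998 0.3   ] jaw -3.94 q6 [0.458 0.527] F [ 0.3  0.  -0.2] w 84.9
shift mm [-0.   0.1 -0.5]
turn rad 0.0011
tray 0.9 [335.5 159.2] [0.572 0.282 0.012] box [[0.475, 0.139], [0.49, 0.387], [0.665, 0.372], [0.684, 0.12]]
off_cut 0.71 [353.6 172.5] [0.593 0.265 0.036] box [[0.557, 0.176], [0.572, 0.347], [0.623, 0.338], [0.615, 0.165]]
tin 0.82 [318.4 132.8] [0.535 0.33  0.062] box [[0.491, 0.321], [0.52, 0.373], [0.578, 0.341], [0.551, 0.287]]
bottle 0.94 [310.  222.1] [0.52  0.211 0.081] box [[0.49, 0.227], [0.526, 0.244], [0.552, 0.185], [0.515, 0.166]]
jar 0.74 [313.8 183.1] [0.527 0.264 0.071] box [[0.486, 0.273], [0.524, 0.309], [0.571, 0.258], [0.533, 0.219]]
jar 0.56 [220.5  60.2] [0.417 0.425 0.071] box [[0.397, 0.452], [0.448, 0.449], [0.444, 0.395], [0.39, 0.399]]
mat 0.9 [229.4 189.4] [0.403 0.242 0.004] box [[0.359, 0.343], [0.452, 0.34], [0.447, 0.11], [0.338, 0.112]]
```

View pics/w1.png

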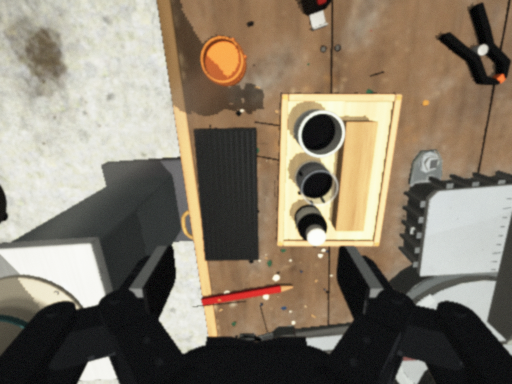

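The wrist view at z 0.30 shows, in the tray, the tin (320,132), the jar (316,182), the bottle (312,225) and the off-cut (358,175). The mat is at (226,195) and the orange pot at (222,60). Next I'll fit silhouettes for precise poses.

```bash
cat > fit.py <<'E'
from h import *
from scipy.optimize import minimize
S=4
th=np.linspace(0,2*np.pi,48,endpoint=False)
PROF=dict(tin=[(.0315,0),(.0315,.056)],jar=[(.029,0),(.029,.065)],bottle=[(.0225,0),(.0225,.050),(.0135,.060),(.0135,.075)])
BOX=dict(tray=(.174,.246,.0,.012),mat=(.096,.230,0,.004),board=(.096,.200,0,.018),off_cut=(.045,.170,0,.030),sanding_block=(.064,.113,0,.031))
def hulls(n,v,z0):
    if n in PROF:
        rings=[np.c_[v[0]+r*np.cos(th),v[1]+r*np.sin(th),np.full(48,z0+h)] for r,h in PROF[n]]
        return [np.vstack(rings[i:i+2]) for i in range(len(rings)-1)]
    a,b,zl,zh=BOX[n]; c,s=np.cos(v[2]),np.sin(v[2])
    return [np.array([[v[0]+c*x*a/2-s*y*b/2,v[1]+s*x*a/2+c*y*b/2,z0+z] for x in(-1,1) for y in(-1,1) for z in(zl,zh)])]
def render(cal,n,v,z0):
    m=np.zeros((384*S,512*S),np.uint8)
    for H in hulls(n,v,z0):
        C=H@cal["R"].T+cal["t"]; P=C@cal["mtx"].T; P=P[:,:2]/P[:,2:]
        h=cv2.convexHull(((P+.5)*S).astype(np.float32)); cv2.fillConvexPoly(m,np.round(h*16).astype(np.int32),1,shift=4)
    return m
def fit(cal,n,mask,v0,z0,ignore=None):
    M=cv2.resize(mask.astype(np.float32),None,fx=S,fy=S,interpolation=cv2.INTER_LINEAR)
    M=(M>.5).astype(np.uint8)
    W=np.ones_like(M) if ignore is None else 1-cv2.resize(ignore.astype(np.uint8),None,fx=S,fy=S,interpolation=cv2.INTER_NEAREST)
    def f(v):
        r=render(cal,n,v,z0)*W; return 1-(r&M).sum()/max(1,((r|(M*W))).sum())
    v0=np.array(v0,float); sim=np.vstack([v0]+[v0+d for d in np.diag([.006,.006,.06][:len(v0)])])
    r=minimize(f,v0,method="Nelder-Mead",options=dict(initial_simplex=sim,xatol=1e-4,fatol=1e-4))
    return r.x,1-r.fun
E
python3 - <<'E'
from fit import *
d=np.load("w1.npz"); cal={k:d[k] for k in("mtx","R","t")}
M={n:np.load(f"m1_{n}.npy") for n in("tray","off_cut","tin","bottle","mat")}
im=d["im"]; viewer_m=None
r=finder.trace("jar","wrist"); r=[q for q in r if q["centre"][0]>280][0]; M["jar"]=r["mask"]
cont=M["tin"]|M["jar"]|M["bottle"]
for n,v0,z0 in [("tin",(.525,.32),.006),("jar",(.525,.25),.006),("bottle",(.52,.18),.006)]:
    v,iou=fit(cal,n,M[n],v0,z0); print(n,v.round(4),round(iou,3))
tm=M["tray"]|cont|M["off_cut"]
for n,v0,z0,m,ig in [("tray",(.57,.255,-.06),0,tm,None),("off_cut",(.59,.255,-.06),.006,M["off_cut"],cont),("mat",(.4,.226,-.04),0,M["mat"],None)]:
    v,iou=fit(cal,n,m,v0,z0,ig); print(n,v.round(4),np.degrees(v[2]).round(2),round(iou,3))
E
```

```text
tin [0.5383 0.3285] 0.934
jar [0.5321 0.2592] 0.89
bottle [0.5276 0.1871] 0.944
tray [ 0.57    0.2553 -0.0686] -3.93 0.979
off_cut [ 0.5952  0.2543 -0.0644] -3.69 0.951
mat [ 0.3989  0.2252 -0.0582] -3.34 0.977
```

```bash
python3 - <<'E'
from h import *
plan([.51,.345,.19],-3.8)
E
```

```text
t 2.18 tcp [0.4502 0.3003 0.3   ] jaw -3.96 q6 [0.459 0.529] F [ 0.7 -0.5  0.3] w 84.8
shift mm [110.1  48.7  56.5]
turn rad -0.0029
```

Emit:
move_arm([
  [[110,49,56],0,85],
  [[110,49,56],0,85],
  [[110,49,56],0,85],
  [[110,49,56],0,85],
  [[110,49,56],0,85],
  [[110,49,56],0,85],
])

```text
clock: 2.68
position: [0.5093, 0.3452, 0.1903]
ee_rot: [0.707, 0.024, 0.707, -0.024]
contact_force: [-0.1, -0.3, 0.4]
width: 0.0849
```

```bash
cat > look.py <<'E'
from fit import *
def look(tag,items):
    """items: list of (name, v0, z0)"""
    cal=viewer.get_calibration("wrist"); im=viewer.get_image("wrist"); cv2.imwrite(f"pics/{tag}.png",im[...,::-1])
    M={}
    for n,v0,z0 in items:
        c0=proj(cal,[v0[0],v0[1],z0+.03]); rs=finder.trace(n,"wrist")
        rs=[q for q in rs if np.hypot(*(np.array(q["centre"])-c0))<45]
        if not rs: print(n,"not found",c0.round()); continue
        M[n]=rs[0]["mask"]
    cont=np.zeros((384,512),bool)
    for n in M:
        if n in PROF: cont|=M[n]
    out={}
    for n,v0,z0 in items:
        if n not in M: continue
        m=M[n]; ig=None
        if n=="tray": m=m|cont|M.get("off_cut",m)
        elif n in BOX: ig=cont&~m
        else:
            ig=cont&~m
        v,iou=fit(cal,n,m,v0,z0,ig); out[n]=v; print(n,v.round(4),round(iou,3))
        e=cv2.Canny(cv2.resize(render(cal,n,v,z0)*255,(512,384)),50,150); im=im.copy(); im[e>0]=(255,0,0)
    cv2.imwrite(f"pics/{tag}f.png",im[...,::-1])
    return out
E
python3 - <<'E'
from look import *
plan([.51,.345,.19],-3.8)
look("w2",[("tin",(.5383,.3285),.006),("jar",(.532,.259),.006),("bottle",(.5276,.187),.006),("tray",(.57,.255,-.067),0),("off_cut",(.595,.254,-.065),.006)])
E
```

```text
t 2.68 tcp [0.5093 0.3452 0.1903] jaw -3.94 q6 [0.483 0.551] F [-0.1 -0.3  0.4] w 84.9
shift mm [ 0.3 -0.2  0.8]
turn rad -0.0025
tray not found [312. 244.]
tin [0.5388 0.328 ] 0.968
jar [0.5344 0.2543] 0.917
bottle [0.5275 0.1898] 0.941
off_cut [ 0.5949  0.2534 -0.0801] 0.857
```

View pics/w2f.png

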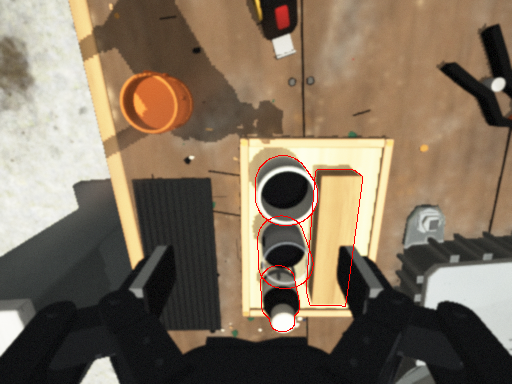

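```bash
python3 - <<'E'
import cv2
a=cv2.imread("pics/w2.png")[140:345,230:410]; b=cv2.imread("pics/w2f.png")[140:345,230:410]
cv2.imwrite("pics/z2.png",cv2.resize(cv2.hconcat([a,b]),(790,450),interpolation=cv2.INTER_CUBIC))
E
```

```text
(no output)
```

View pics/z2.png

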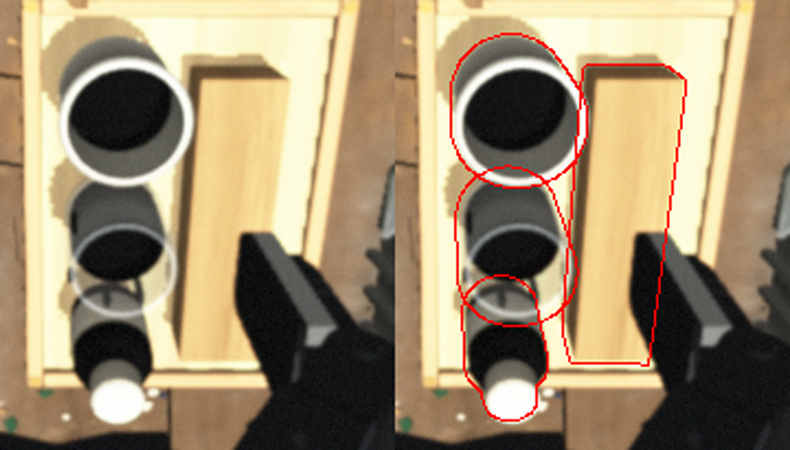

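```bash
python3 - <<'E'
from h import *
cal=viewer.get_calibration("wrist")
for n,p,z in [("tin",(287.9,195.1),.062),("jar",(286.5,263),.071),("cap",(283.8,322.3),.081)]: print(n,ray(cal,np.array(p)-0.5,z).round(4))
for n,v in [("tin",(.5388,.328,.062)),("jar",(.533,.257,.071)),("jarb",(.533,.257,.006))]: print(n,proj(cal,v).round(1))
a=cv2.imread("pics/w1.png")[100:260,270:410]
cv2.imwrite("pics/z1.png",cv2.resize(a,None,fx=3.6,fy=3.6,interpolation=cv2.INTER_CUBIC))
E
```

```text
tin [0.5411 0.3298 0.062 ]
jar [0.5361 0.2566 0.071 ]
cap [0.5296 0.1879 0.081 ]
tin [285.2 196.4]
jar [283.  262.4]
jarb [278.3 234.6]
```

View pics/z1.png

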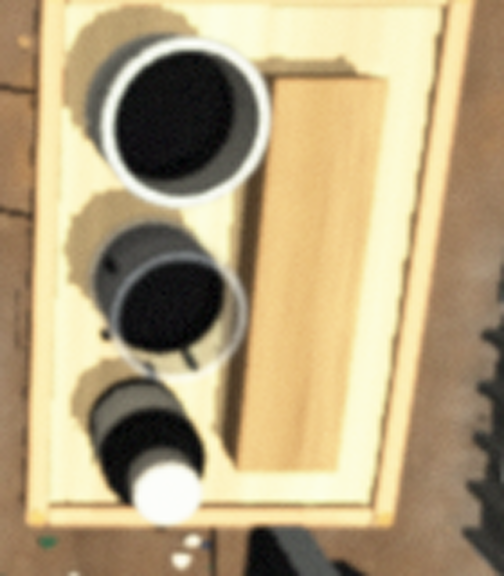

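```bash
python3 - <<'E'
from h import *
d=np.load("w1.npz"); cal={k:d[k] for k in("mtx","R","t")}
for n,p,z in [("tin",(321.9,133.6),.062),("jar",(320,186.4),.071),("cap",(316.4,236.7),.081)]: print(n,ray(cal,np.array(p)-.5,z).round(4))
# corners of off-cut top & tray rim in z1
f=lambda x,y:np.array([270+x/3.6,100+y/3.6])-.5
for q in [(274,75),(386,79),(338,470),(236,470)]: print("off",ray(cal,f(*q),.036).round(4))
for q in [(40,0),(28,524),(393,527),(473,0)]: print("tray",ray(cal,f(*q),.012).round(4))
E
```

```text
tin [0.5393 0.3293 0.062 ]
jar [0.535  0.2593 0.071 ]
cap [0.528  0.1882 0.081 ]
off [0.5786 0.3412 0.036 ]
off [0.6219 0.3367 0.036 ]
off [0.6118 0.1701 0.036 ]
off [0.5671 0.1731 0.036 ]
tray [0.4914 0.3747 0.012 ]
tray [0.476  0.1394 0.012 ]
tray [0.6485 0.126  0.012 ]
tray [0.6645 0.3628 0.012 ]
```

```bash
python3 - <<'E'
from h import *
plan([.5397,.329,.037],-3.9)
E
```

```text
t 2.98 tcp [0.5097 0.3453 0.192 ] jaw -3.97 q6 [0.482 0.552] F [-0.6  0.2  0.3] w 85.1
shift mm [155.1 -14.5  30.6]
turn rad -0.0012
```

Emit:
move_arm([
  [[5,-14.5,30.6],0,85],
  [[40,-14.5,30.6],0,85],
  [[75,-14.5,30.6],0,85],
  [[110,-14.5,30.6],0,85],
  [[140,-14.5,30.6],0,85],
  [[155,-14.5,30.6],0,85],
  [[155,-14.5,30.6],0,85],
  [[155,-14.5,30.6],0,85],
], force=40)

```text
clock: 3.65
position: [0.5397, 0.3289, 0.0373]
ee_rot: [0.708, 0.025, 0.706, -0.024]
contact_force: [0.5, -0.4, 0.1]
width: 0.0851
```

```bash
python3 - <<'E'
from h import *
plan([.5397,.329,.037],-3.9)
for c in("wrist","side"):
  cv2.imwrite(f"pics/{c}3.png",viewer.get_image(c)[...,::-1])
E
```

```text
t 3.65 tcp [0.5397 0.3289 0.0373] jaw -3.98 q6 [0.437 0.506] F [ 0.5 -0.4  0.1] w 85.1
shift mm [0.3 0.1 0. ]
turn rad -0.0013
```

View pics/wrist3.png

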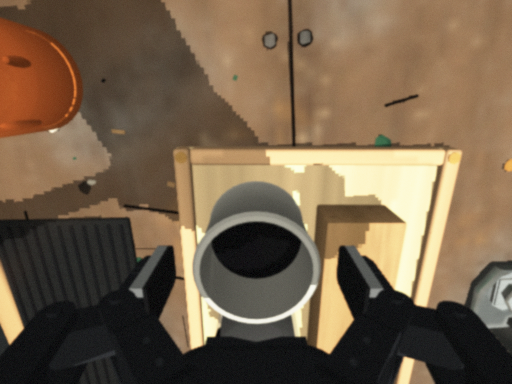

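View pics/side3.png

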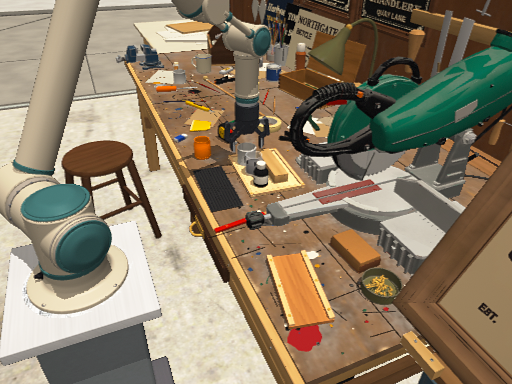

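```bash
python3 - <<'E'
from h import *
cal=viewer.get_calibration("wrist")
print(ray(cal,(256.7,266),.062), proj(cal,[.5397,.3289,.062]), proj(cal,[.5397,.3289,.0373]))
E
```

```text
[0.54166627 0.33178293 0.062     ] [253.08487955 271.3718276 ] [253.23275392 246.37941647]
```

Emit:
move_arm([
  [[0,0,0],0,50],
  [[0,0,0],0,50],
  [[0,0,0],0,50],
  [[0,0,0],0,50],
  [[0,0,0],0,50],
  [[0,0,0],0,50],
], force=40)

```text
clock: 4.25
position: [0.5418, 0.3304, 0.0419]
ee_rot: [0.71, 0.026, 0.703, -0.022]
contact_force: [-1.4, 0.2, 7.3]
width: 0.0609
```

```bash
python3 - <<'E'
from h import *
plan([.5397,.329,.037],-3.9); print(manip.get_state()["moment"],pose()[2].round(3))
for c in("wrist","side"):
  cv2.imwrite(f"pics/{c}4.png",viewer.get_image(c)[...,::-1])
a=cv2.imread("pics/side4.png")[80:240,180:340]
cv2.imwrite("pics/side4z.png",cv2.resize(a,None,fx=3.7,fy=3.7,interpolation=cv2.INTER_CUBIC))
E
```

```text
t 4.25 tcp [0.5418 0.3304 0.0419] jaw -3.97 q6 [0.438 0.506] F [-1.4  0.2  7.3] w 60.9
shift mm [ 4.9 -1.6 -2. ]
turn rad -0.0012
[0.06826357 0.39544678 0.03270535] [[ 0.009  0.069  0.998]
 [ 0.005  0.998 -0.069]
 [-1.     0.006  0.009]]
```

View pics/wrist4.png

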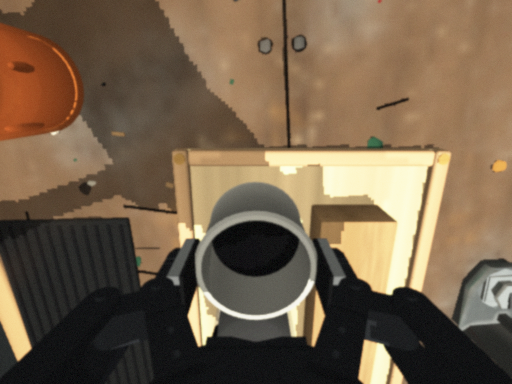

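View pics/side4z.png

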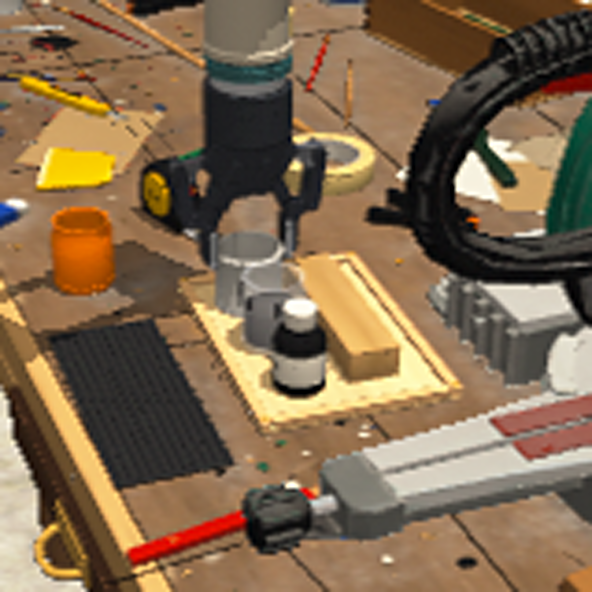

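Emit:
move_arm([
  [[-20,0,0],0,50],
  [[-45,0,0],0,50],
  [[-55,0,0],0,50],
  [[-55,0,0],0,50],
])

```text
clock: 4.68
position: [0.5433, 0.3311, 0.1003]
ee_rot: [0.712, 0.028, 0.701, -0.021]
contact_force: [0.2, -0.1, -3.6]
width: 0.0609
```

```bash
python3 - <<'E'
from h import *
plan([.403,.2955,.0415],-3.9)
print(pose()[2].round(3)[:,0])
E
```

```text
t 4.68 tcp [0.5433 0.3311 0.1003] jaw -3.96 q6 [0.438 0.506] F [ 0.2 -0.1 -3.6] w 60.9
shift mm [  56.3  -45.8 -138.4]
turn rad -0.0011
[ 0.016  0.008 -1.   ]
```

Emit:
move_arm([
  [[3,-13,-40],0,50],
  [[5,-26,-80],0,50],
  [[5,-40,-120],0,50],
  [[3,-46,-138],0,50],
  [[3,-46,-138],0,50],
  [[3,-46,-138],0,50],
])

```text
clock: 5.18
position: [0.401, 0.2943, 0.0942]
ee_rot: [0.712, 0.027, 0.701, -0.021]
contact_force: [0.7, 0.5, -2.9]
width: 0.0606
```

```bash
python3 - <<'E'
from h import *
plan([.403,.2955,.0415],-3.9)
print(pose()[2].round(3)[:,0])
E
```

```text
t 5.18 tcp [0.401  0.2943 0.0942] jaw -3.92 q6 [0.493 0.562] F [ 0.7  0.5 -2.9] w 60.6
shift mm [52.7  0.9  1.1]
turn rad -0.0003
[ 0.015  0.008 -1.   ]
```

Emit:
move_arm([
  [[25,1,1],0,50],
  [[45,1,1],0,50],
  [[51.5,1,1],0,50],
  [[51.5,1,1],0,50],
])

```text
clock: 5.52
position: [0.4034, 0.2956, 0.0413]
ee_rot: [0.711, 0.027, 0.702, -0.022]
contact_force: [0.2, 0.2, -2.8]
width: 0.061
```

Emit:
move_arm([
  [[0,0,0],0,85],
  [[0,0,0],0,85],
  [[0,0,0],0,85],
  [[0,0,0],0,85],
])

```text
clock: 5.85
position: [0.4044, 0.296, 0.0421]
ee_rot: [0.712, 0.027, 0.701, -0.021]
contact_force: [-0.0, 0.6, 0.5]
width: 0.0848
```

```bash
python3 - <<'E'
from h import *
plan([.403,.2955,.0415],-3.9)
print(pose()[2].round(3)[:,0])
cv2.imwrite(f"pics/w5.png",viewer.get_image("wrist")[...,::-1])
E
```

```text
t 5.85 tcp [0.4044 0.296  0.0421] jaw -3.95 q6 [0.493 0.562] F [-0.   0.6  0.5] w 84.8
shift mm [ 0.6 -0.6 -1.3]
turn rad -0.0008
[ 0.016  0.008 -1.   ]
```

View pics/w5.png

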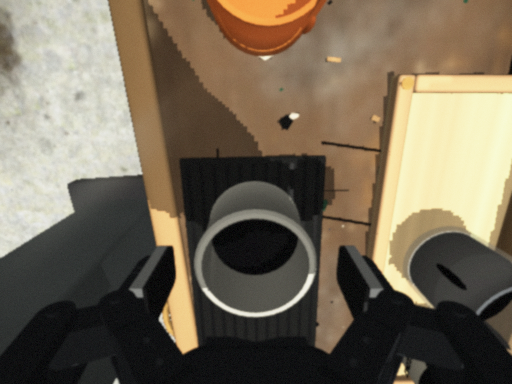

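```bash
python3 - <<'E'
from h import *
plan([.5348,.2585,.115],-3.9)
plan([.5348,.2585,.046],-3.9)
E
```

```text
t 5.9 tcp [0.4041 0.2959 0.042 ] jaw -3.94 q6 [0.493 0.562] F [-0.5 -0.3 -0.3] w 85.1
shift mm [-71.3 -27.7 134. ]
turn rad -0.0008
t 5.9 tcp [0.4041 0.2959 0.042 ] jaw -3.94 q6 [0.493 0.562] F [-0.5 -0.3 -0.3] w 85.1
shift mm [ -2.3 -28.3 133. ]
turn rad -0.0008
```

Emit:
move_arm([
  [[-38,0,0],0,85],
  [[-72,0,5],0,85],
  [[-72,-10,43],0,85],
  [[-72,-20,83],0,85],
  [[-72,-28,122],0,85],
  [[-68,-28,134],0,85],
  [[-40,-28,134],0,85],
  [[-20,-28,134],0,85],
])

```text
clock: 6.57
position: [0.5373, 0.2584, 0.0636]
ee_rot: [0.713, 0.028, 0.701, -0.022]
contact_force: [-1.2, -0.3, -0.3]
width: 0.0854
```

```bash
python3 - <<'E'
from h import *
plan([.5348,.2585,.046],-3.9)
cv2.imwrite(f"pics/w6.png",viewer.get_image("wrist")[...,::-1])
c=viewer.get_calibration("wrist");print(proj(c,[.5348,.2585,.071]))
E
```

```text
t 6.57 tcp [0.5373 0.2584 0.0636] jaw -4.04 q6 [0.33  0.399] F [-1.2 -0.3 -0.3] w 85.4
shift mm [17.6 -0.2 -2.8]
turn rad -0.0024
[258.47846842 255.71002885]
```

View pics/w6.png

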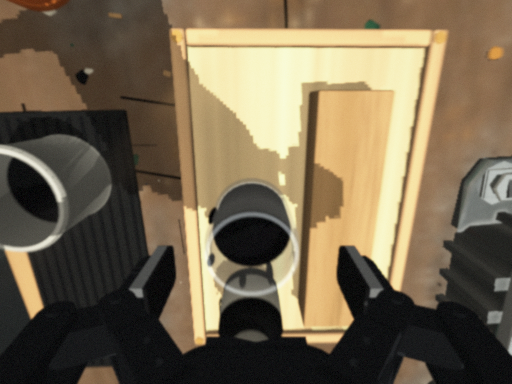

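Emit:
move_arm([
  [[8,0,-2.5],0,85],
  [[17.5,0,-2.5],0,85],
  [[17.5,0,-2.5],0,85],
  [[17.5,0,-2.5],0,85],
])

```text
clock: 6.95
position: [0.5308, 0.2579, 0.0418]
ee_rot: [0.71, 0.027, 0.704, -0.022]
contact_force: [-0.2, 0.5, -0.2]
width: 0.0849
```

```bash
python3 - <<'E'
from h import *
plan([.5348,.2585,.046],-3.9); print(pose()[2].round(3)[:,0])
a=viewer.get_image("wrist")[...,::-1]; cv2.imwrite("pics/w7.png",cv2.resize(a[180:384,150:370],None,fx=2.5,fy=2.5))
E
```

```text
t 6.95 tcp [0.5308 0.2579 0.0418] jaw -3.98 q6 [0.333 0.4  ] F [-0.2  0.5 -0.2] w 84.9
shift mm [-4.1  0.9  4. ]
turn rad -0.0015
[ 0.009  0.006 -1.   ]
```

View pics/w7.png

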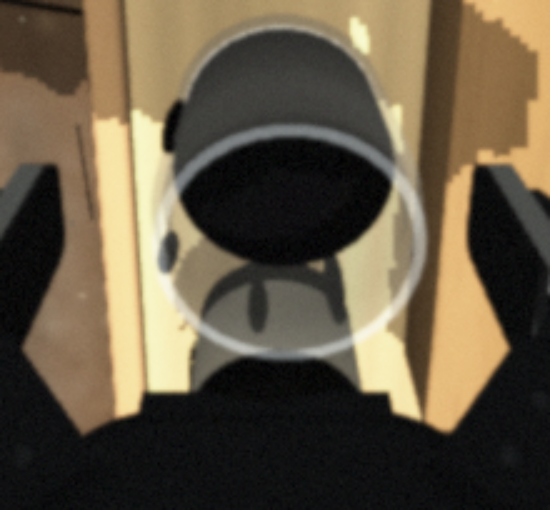

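Emit:
move_arm([
  [[-4.5,0.5,4.5],0,85],
  [[-4.5,0.5,4.5],0,85],
  [[-4.5,0.5,4.5],0,85],
  [[-4.5,0.5,4.5],0,85],
])

```text
clock: 7.33
position: [0.5363, 0.2583, 0.0477]
ee_rot: [0.711, 0.027, 0.703, -0.022]
contact_force: [-0.5, -0.3, -0.1]
width: 0.085
```

```bash
python3 - <<'E'
from h import *
plan([.5353,.2585,.046],-3.9); print(pose()[2].round(3)[:,0])
a=viewer.get_image("wrist")[...,::-1]; cv2.imwrite("pics/w8.png",cv2.resize(a[180:384,150:370],None,fx=2.5,fy=2.5))
E
```

```text
t 7.33 tcp [0.5363 0.2583 0.0477] jaw -3.99 q6 [0.331 0.398] F [-0.5 -0.3 -0.1] w 85.0
shift mm [ 1.6  0.1 -1. ]
turn rad -0.0015
[ 0.011  0.006 -1.   ]
```

View pics/w8.png

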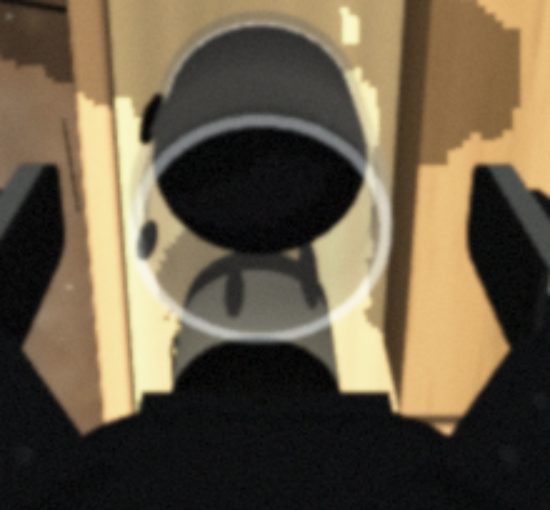

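Emit:
move_arm([
  [[0,0,0],0,45],
  [[0,0,0],0,45],
  [[0,0,0],0,45],
  [[0,0,0],0,45],
  [[0,0,0],0,45],
  [[0,0,0],0,45],
], force=40)

```text
clock: 7.88
position: [0.5358, 0.2582, 0.0478]
ee_rot: [0.71, 0.027, 0.703, -0.022]
contact_force: [-1.2, 0.0, 5.7]
width: 0.0537
```

```bash
python3 - <<'E'
from h import *
plan([.3985,.2255,.046],-3.9); print(pose()[2].round(3)[:,0])
E
```

```text
t 7.88 tcp [0.5358 0.2582 0.0478] jaw -3.98 q6 [0.331 0.398] F [-1.2  0.   5.7] w 53.7
shift mm [   0.2  -42.2 -134.7]
turn rad -0.0015
[ 0.01   0.006 -1.   ]
```

Emit:
move_arm([
  [[-20,0,0],0,45],
  [[-45,0,0],0,45],
  [[-55,0,0],0,45],
  [[-55,0,0],0,45],
])

```text
clock: 8.22
position: [0.5372, 0.2586, 0.1051]
ee_rot: [0.712, 0.028, 0.701, -0.022]
contact_force: [0.3, -0.1, -1.7]
width: 0.0532
```

```bash
python3 - <<'E'
from h import *
plan([.3985,.2255,.096],-3.9); print(pose()[2].round(3)[:,0])
a=viewer.get_image("wrist")[...,::-1]; cv2.imwrite("pics/w9.png",a)
E
```

```text
t 8.22 tcp [0.5372 0.2586 0.1051] jaw -3.99 q6 [0.33  0.398] F [ 0.3 -0.1 -1.7] w 53.2
shift mm [   6.7  -42.7 -136.2]
turn rad -0.0015
[ 0.016  0.008 -1.   ]
```

View pics/w9.png

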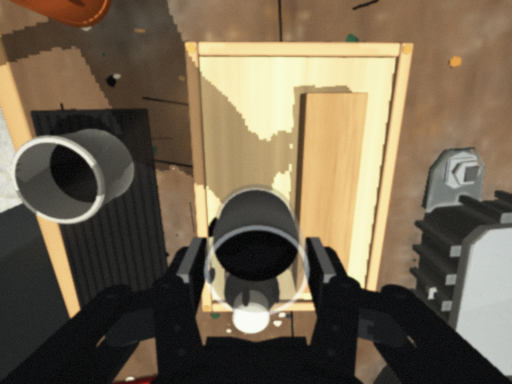

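Emit:
move_arm([
  [[0,-13,-40],0,45],
  [[0,-26,-80],0,45],
  [[1,-38,-120],0,45],
  [[4,-43,-137],0,45],
  [[4,-43,-137],0,45],
  [[4,-43,-137],0,45],
  [[4,-43,-137],0,45],
])

```text
clock: 8.85
position: [0.3975, 0.2251, 0.0971]
ee_rot: [0.711, 0.027, 0.702, -0.022]
contact_force: [-0.3, 0.5, -0.9]
width: 0.0534
```

```bash
python3 - <<'E'
from h import *
plan([.3985,.2255,.0463],-3.9); print(pose()[2].round(3)[:,0])
E
```

```text
t 8.85 tcp [0.3975 0.2251 0.0971] jaw -3.99 q6 [0.361 0.429] F [-0.3  0.5 -0.9] w 53.4
shift mm [50.8  0.   0.3]
turn rad -0.0016
[ 0.014  0.007 -1.   ]
```

Emit:
move_arm([
  [[25,0,0],0,45],
  [[45,0,0],0,45],
  [[51,0,0],0,45],
  [[51,0,0],0,45],
  [[51,0,0],0,45],
])

```text
clock: 9.27
position: [0.3998, 0.2259, 0.046]
ee_rot: [0.712, 0.028, 0.702, -0.022]
contact_force: [-0.0, 0.8, -1.1]
width: 0.0535
```

```bash
python3 - <<'E'
from h import *
plan([.3985,.2255,.0463],-3.9); print(pose()[2].round(3)[:,0])
E
```

```text
t 9.27 tcp [0.3998 0.2259 0.046 ] jaw -4.01 q6 [0.361 0.429] F [-0.   0.8 -1.1] w 53.5
shift mm [-0.3 -0.5 -1.3]
turn rad -0.0019
[ 0.015  0.008 -1.   ]
```

Emit:
move_arm([
  [[0,0,0],0,85],
  [[0,0,0],0,85],
  [[0,0,0],0,85],
  [[0,0,0],0,85],
])

```text
clock: 9.6
position: [0.4002, 0.226, 0.0461]
ee_rot: [0.712, 0.028, 0.701, -0.022]
contact_force: [0.3, -0.0, -0.7]
width: 0.0851
```

```bash
python3 - <<'E'
from h import *
plan([.529,.188,.047],-3.9); print(pose()[2].round(3)[:,0])
plan([.529,.188,.120],-3.9); 
a=viewer.get_image("wrist")[...,::-1]; cv2.imwrite("pics/w10.png",a)
E
```

```text
t 9.6 tcp [0.4002 0.226  0.0461] jaw -4.01 q6 [0.361 0.429] F [ 0.3 -0.  -0.7] w 85.1
shift mm [  0.7 -28.9 131.1]
turn rad -0.0019
[ 0.015  0.008 -1.   ]
t 9.6 tcp [0.4002 0.226  0.0461] jaw -4.01 q6 [0.361 0.429] F [ 0.3 -0.  -0.7] w 85.1
shift mm [-72.3 -28.3 132.2]
turn rad -0.0019
```

View pics/w10.png

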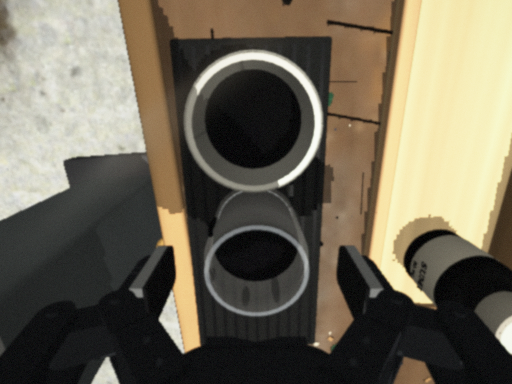

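Emit:
move_arm([
  [[-38,0,0],0,85],
  [[-72,0,5],0,85],
  [[-72,-10,43],0,85],
  [[-72,-20,83],0,85],
  [[-72,-28,122],0,85],
  [[-50,-28,132],0,85],
  [[-50,-28,132],0,85],
  [[-50,-28,132],0,85],
])

```text
clock: 10.32
position: [0.528, 0.1878, 0.0965]
ee_rot: [0.71, 0.028, 0.703, -0.022]
contact_force: [0.3, 0.2, 0.5]
width: 0.0852
```

```bash
python3 - <<'E'
from h import *
plan([.529,.188,.048],-3.9); print(pose()[2].round(3)[:,0])
a=viewer.get_image("wrist")[...,::-1]; cv2.imwrite("pics/w11.png",a)
E
```

```text
t 10.32 tcp [0.528  0.1878 0.0965] jaw -4.07 q6 [0.215 0.283] F [0.3 0.2 0.5] w 85.2
shift mm [48.5 -0.1  0.5]
turn rad -0.0029
[ 0.011  0.007 -1.   ]
```

View pics/w11.png

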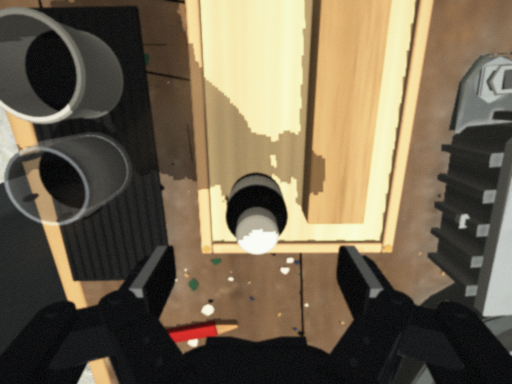

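Emit:
move_arm([
  [[25,0,0.7],0,85],
  [[45,0,0.7],0,85],
  [[48.5,0,0.7],0,85],
  [[48.5,0,0.7],0,85],
  [[48.5,0,0.7],0,85],
], force=30)

```text
clock: 10.78
position: [0.5288, 0.189, 0.0498]
ee_rot: [0.711, 0.027, 0.702, -0.022]
contact_force: [0.1, 1.1, 1.1]
width: 0.0851
```

```bash
python3 - <<'E'
from h import *
plan([.529,.188,.048],-3.9); print(pose()[2].round(3)[:,0])
a=viewer.get_image("wrist")[...,::-1]; cv2.imwrite("pics/w12.png",a)
E
```

```text
t 10.78 tcp [0.5288 0.189  0.0498] jaw -3.98 q6 [0.216 0.282] F [0.1 1.1 1.1] w 85.1
shift mm [ 1.8 -1.   0.2]
turn rad -0.0014
[ 0.013  0.008 -1.   ]
```

View pics/w12.png

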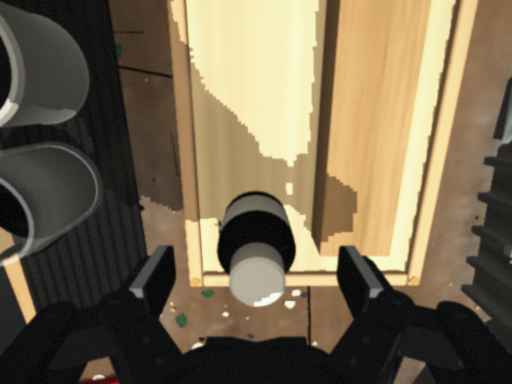

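```bash
python3 - <<'E'
from h import *
c=viewer.get_calibration("wrist")
for y in (.184,.189): print(y,proj(c,[.529,y,.081]),proj(c,[.529,y,.006]))
E
```

```text
0.184 [256.28934636 288.88436683] [254.79392957 222.78048188]
0.189 [255.54088749 279.71276579] [254.29883027 216.35080448]
```

Emit:
move_arm([
  [[1.5,-0.5,0],0,60],
  [[1.5,-0.5,0],0,35],
  [[1.5,-0.5,0],0,35],
  [[1.5,-0.5,0],0,35],
  [[1.5,-0.5,0],0,35],
  [[1.5,-0.5,0],0,35],
  [[1.5,-0.5,0],0,35],
  [[1.5,-0.5,0],0,35],
], force=30)

```text
clock: 11.5
position: [0.5292, 0.1887, 0.0497]
ee_rot: [0.712, 0.028, 0.702, -0.022]
contact_force: [-1.9, -0.2, 6.6]
width: 0.0405
```

```bash
python3 - <<'E'
from h import *
plan([.3943,.1555,.1],-3.9); print(pose()[2].round(3)[:,0])
a=viewer.get_image("wrist")[...,::-1]; cv2.imwrite("pics/w13.png",a)
E
```

```text
t 11.5 tcp [0.5292 0.1887 0.0497] jaw -4.0 q6 [0.215 0.281] F [-1.9 -0.2  6.6] w 40.5
shift mm [ -52.5  -42.  -131.6]
turn rad -0.0018
[ 0.014  0.008 -1.   ]
```

View pics/w13.png

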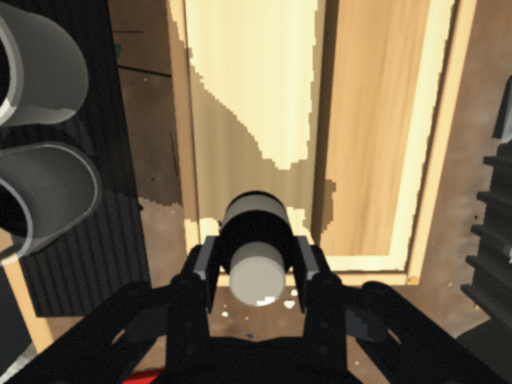

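Emit:
move_arm([
  [[-20,0,0],0,35],
  [[-45,0,0],0,35],
  [[-52,-8,-25],0,35],
  [[-52,-20,-65],0,35],
  [[-52,-32,-105],0,35],
  [[-50,-42,-132],0,35],
  [[-50,-42,-132],0,35],
  [[-50,-42,-132],0,35],
])

```text
clock: 12.22
position: [0.3919, 0.1552, 0.0975]
ee_rot: [0.711, 0.028, 0.702, -0.022]
contact_force: [1.4, 1.0, -2.0]
width: 0.0401
```

```bash
python3 - <<'E'
from h import *
plan([.3943,.1555,.0482],-3.9); print(pose()[2].round(3)[:,0])
a=viewer.get_image("wrist")[...,::-1]; cv2.imwrite("pics/w14.png",a)
E
```

```text
t 12.22 tcp [0.3919 0.1552 0.0975] jaw -4.0 q6 [0.207 0.273] F [ 1.4  1.  -2. ] w 40.1
shift mm [49.4  0.1  1.8]
turn rad -0.0018
[ 0.013  0.008 -1.   ]
```

View pics/w14.png

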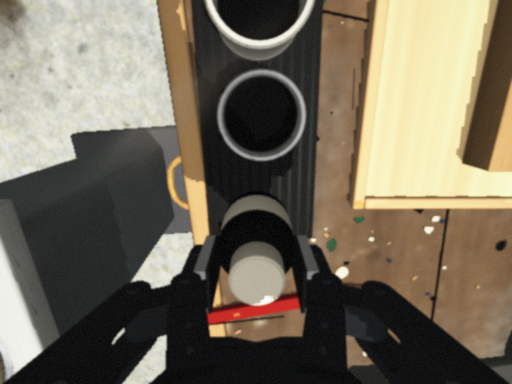

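Emit:
move_arm([
  [[25,0,1.5],0,35],
  [[43,0,1.5],0,35],
  [[49.3,0,1.5],0,35],
  [[49.3,0,1.5],0,35],
  [[49.3,0,1.5],0,35],
])

```text
clock: 12.68
position: [0.3982, 0.1563, 0.0488]
ee_rot: [0.712, 0.028, 0.701, -0.021]
contact_force: [0.1, -0.3, -1.4]
width: 0.0399
```

```bash
python3 - <<'E'
from h import *
plan([.3943,.1555,.0482],-3.9)
E
```

```text
t 12.68 tcp [0.3982 0.1563 0.0488] jaw -4.02 q6 [0.206 0.271] F [ 0.1 -0.3 -1.4] w 39.9
shift mm [ 0.5 -1.  -3.9]
turn rad -0.002
```

Emit:
move_arm([
  [[0.8,0,0],0,35],
  [[0.8,0,0],0,55],
  [[0.8,0,0],0,85],
  [[0.8,0,0],0,85],
  [[0.8,0,0],0,85],
  [[0.8,0,0],0,85],
])

```text
clock: 13.18
position: [0.3984, 0.1563, 0.0481]
ee_rot: [0.713, 0.028, 0.701, -0.021]
contact_force: [0.7, 0.2, -0.6]
width: 0.0853
```

```bash
python3 - <<'E'
from h import *
plan([.595,.2553,.15],-3.9); print(pose()[2].round(3)[:,0])
a=viewer.get_image("wrist")[...,::-1]; cv2.imwrite("pics/w15.png",a)
E
```

```text
t 13.18 tcp [0.3984 0.1563 0.0481] jaw -4.02 q6 [0.206 0.271] F [ 0.7  0.2 -0.6] w 85.3
shift mm [-97.5 113.5 190.9]
turn rad -0.0021
[ 0.017  0.009 -1.   ]
```

View pics/w15.png

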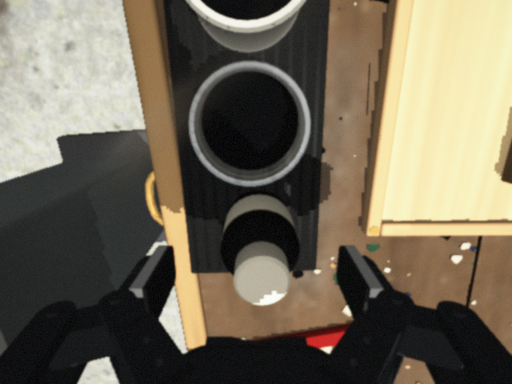

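Emit:
move_arm([
  [[-38,0,0],0,85],
  [[-75,0,0],0,85],
  [[-97,13,30],0,85],
  [[-97,35,68],0,85],
  [[-97,58,104],0,85],
  [[-97,82,138],0,85],
  [[-97,103,172],0,85],
  [[-97,113,191],0,85],
])

```text
clock: 13.9
position: [0.5991, 0.2572, 0.1493]
ee_rot: [0.714, 0.029, 0.699, -0.021]
contact_force: [0.6, 1.0, 0.7]
width: 0.0852
```

Emit:
move_arm([
  [[0,0,0],0,85],
  [[0,0,0],0,85],
])

```text
clock: 14.07
position: [0.5998, 0.2576, 0.1484]
ee_rot: [0.714, 0.028, 0.7, -0.02]
contact_force: [-1.1, -0.8, 0.1]
width: 0.0851
```

```bash
python3 - <<'E'
from look import *
plan([.595,.2553,.03],-3.9); print(pose()[2].round(3)[:,0])
look("w16",[("off_cut",(.595,.2553,-.067),.006)])
E
```

```text
t 14.07 tcp [0.5998 0.2576 0.1484] jaw -3.96 q6 [0.297 0.364] F [-1.1 -0.8  0.1] w 85.1
shift mm [118.2  -4.   -6.9]
turn rad -0.0011
[ 0.02  0.01 -1.  ]
off_cut [ 0.5958  0.2541 -0.073 ] 0.977
```

View pics/w16f.png

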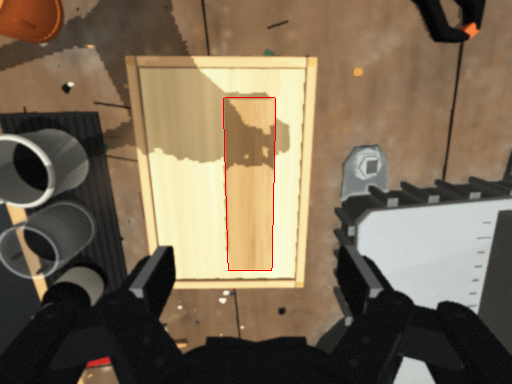

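```bash
python3 - <<'E'
from h import *
cal=viewer.get_calibration("wrist"); s,p,R=pose()
for w in (85,61,40):
  for xt in (-13,-6,0,6,12):
    print(w,xt,[proj(cal,p+R@np.array([xt,yy,w/2])/1000).round(1).tolist() for yy in (11,-11)])
a=cv2.imread("pics/w13.png")[215:330,170:350]; b=cv2.imread("pics/w15.png")[215:330,130:380]
cv2.imwrite("pics/z13.png",cv2.vconcat([cv2.resize(a,(720,460)),]));cv2.imwrite("pics/z15.png",cv2.resize(b,(750,345)))
E
```

```text
85 -13 [[339.3, 240.2], [335.5, 277.2]]
85 -6 [[335.7, 234.0], [332.2, 269.7]]
85 0 [[332.8, 229.0], [329.5, 263.7]]
85 6 [[330.1, 224.4], [327.0, 258.1]]
85 12 [[327.6, 220.1], [324.7, 252.9]]
61 -13 [[315.7, 240.2], [313.0, 277.2]]
61 -6 [[313.1, 233.9], [310.6, 269.7]]
61 0 [[311.0, 229.0], [308.7, 263.7]]
61 6 [[309.1, 224.4], [306.9, 258.1]]
61 12 [[307.3, 220.1], [305.2, 252.8]]
40 -13 [[295.0, 240.2], [293.2, 277.2]]
40 -6 [[293.3, 233.9], [291.7, 269.7]]
40 0 [[292.0, 229.0], [290.4, 263.7]]
40 6 [[290.7, 224.4], [289.3, 258.1]]
40 12 [[289.5, 220.1], [288.2, 252.8]]
```

View pics/z13.png

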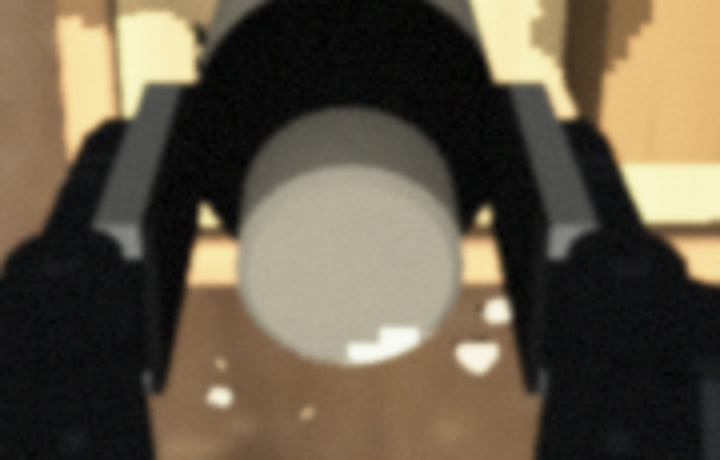

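View pics/z15.png

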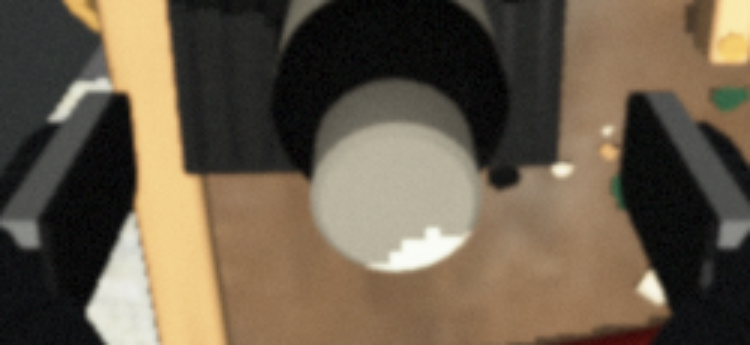

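```bash
python3 - <<'E'
from h import *
cal=viewer.get_calibration("wrist")
for q in [(342,170),(345,150),(335,200),(334,245),(358,205)]: print(q,ray(cal,q,.01).round(3),ray(cal,q,.05).round(3))
plan([.5953,.2545,.017],-4.0)
E
```

```text
(342, 170) [0.688 0.261 0.01 ] [0.676 0.272 0.05 ]
(345, 150) [0.691 0.282 0.01 ] [0.678 0.289 0.05 ]
(335, 200) [0.682 0.229 0.01 ] [0.67  0.244 0.05 ]
(334, 245) [0.682 0.176 0.01 ] [0.67  0.198 0.05 ]
(358, 205) [0.706 0.222 0.01 ] [0.691 0.238 0.05 ]
t 14.17 tcp [0.5974 0.2565 0.1487] jaw -3.98 q6 [0.296 0.364] F [-0.9  0.6 -0.1] w 85.2
shift mm [131.6  -3.6  -4.2]
turn rad 0.0004
```

Emit:
move_arm([
  [[30,-3.5,-4],0,72],
  [[65,-3.5,-4],0,72],
  [[85,-3.5,-4],0,72],
  [[85,-3.5,-4],0,72],
  [[85,-3.5,-4],0,72],
], force=60)

```text
clock: 14.58
position: [0.5926, 0.2533, 0.0633]
ee_rot: [0.712, 0.028, 0.701, -0.021]
contact_force: [0.2, -0.8, -0.0]
width: 0.072
```

```bash
python3 - <<'E'
from h import *
plan([.5953,.2545,.017],-4.0);print(pose()[2].round(3)[:,0])
a=viewer.get_image("wrist")[...,::-1]; cv2.imwrite("pics/w17.png",a)
E
```

```text
t 14.58 tcp [0.5926 0.2533 0.0633] jaw -3.99 q6 [0.294 0.361] F [ 0.2 -0.8 -0. ] w 72.0
shift mm [46.3  1.   1.9]
turn rad 0.0001
[ 0.015  0.009 -1.   ]
```

View pics/w17.png

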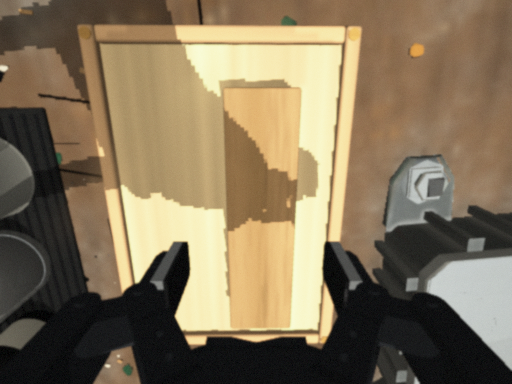

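Emit:
move_arm([
  [[25,1,2],0,72],
  [[40,1,2],0,72],
  [[46,1,2],0,72],
  [[46,1,2],0,72],
  [[46,1,2],0,72],
], force=60)

```text
clock: 15.05
position: [0.598, 0.2554, 0.0205]
ee_rot: [0.714, 0.029, 0.699, -0.021]
contact_force: [-0.9, 0.1, -0.5]
width: 0.0721
```

```bash
python3 - <<'E'
from h import *
plan([.5953,.2545,.017],-4.0);print(pose()[2].round(3)[:,0])
E
```

```text
t 15.05 tcp [0.598  0.2554 0.0205] jaw -4.0 q6 [0.294 0.361] F [-0.9  0.1 -0.5] w 72.1
shift mm [ 3.4 -1.1 -2.7]
turn rad 0.0001
[ 0.021  0.01  -1.   ]
```

Emit:
move_arm([
  [[2.5,-1,-2.5],0,72],
  [[2.5,-1,-2.5],0,72],
  [[2.5,-1,-2.5],0,35],
  [[2.5,-1,-2.5],0,35],
  [[2.5,-1,-2.5],0,35],
  [[2.5,-1,-2.5],0,35],
  [[2.5,-1,-2.5],0,35],
  [[2.5,-1,-2.5],0,35],
], force=60)

```text
clock: 15.72
position: [0.5963, 0.2548, 0.019]
ee_rot: [0.714, 0.029, 0.699, -0.02]
contact_force: [0.1, -0.1, 5.3]
width: 0.0437
```

```bash
python3 - <<'E'
from h import *
plan([.5953,.2545,.017],-4.0);print(pose()[2].round(3)[:,0])
a=viewer.get_image("wrist")[...,::-1]; cv2.imwrite("pics/w18.png",a)
E
```

```text
t 15.72 tcp [0.5963 0.2548 0.019 ] jaw -4.0 q6 [0.294 0.361] F [ 0.1 -0.1  5.3] w 43.7
shift mm [ 2.  -0.4 -1. ]
turn rad 0.0001
[ 0.023  0.011 -1.   ]
```

View pics/w18.png

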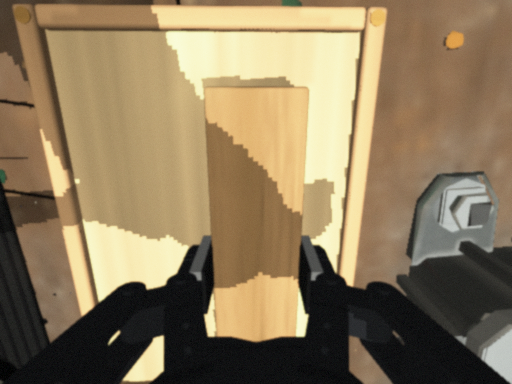

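Emit:
move_arm([
  [[-15,0,0],0,35],
  [[-50,0,0],0,35],
  [[-90,0,0],0,35],
  [[-125,0,0],0,35],
  [[-130,-10,-38],0,35],
  [[-130,-30,-75],0,35],
  [[-130,-50,-110],0,35],
  [[-130,-70,-145],0,35],
])

```text
clock: 16.43
position: [0.4415, 0.1929, 0.1444]
ee_rot: [0.714, 0.028, 0.699, -0.02]
contact_force: [0.3, -0.3, -1.4]
width: 0.0435
```

```bash
python3 - <<'E'
from h import *
plan([.35,.05,.15],-10.5);print(pose()[2].round(3)[:,0])
a=viewer.get_image("wrist")[...,::-1]; cv2.imwrite("pics/w19.png",a)
E
```

```text
t 16.43 tcp [0.4415 0.1929 0.1444] jaw -3.96 q6 [0.264 0.33 ] F [ 0.3 -0.3 -1.4] w 43.5
shift mm [  -9.1 -148.8  -81.2]
turn rad 0.1142
[ 0.021  0.011 -1.   ]
```

View pics/w19.png

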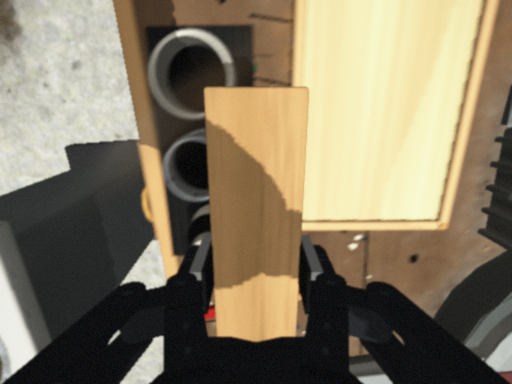

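Emit:
move_arm([
  [[-9,-25,-28],0,35],
  [[-9,-50,-55],0,35],
  [[-9,-80,-80],0,35],
  [[-9,-118,-95],0,35],
  [[-9,-158,-97],0.05,35],
  [[-9,-198,-99],0.114,35],
  [[-9,-238,-101],0.114,35],
  [[-9,-278,-103],0.114,35],
])

```text
clock: 17.15
position: [0.3061, -0.0832, 0.1493]
ee_rot: [0.706, 0.066, 0.703, -0.063]
contact_force: [1.6, -0.3, -1.2]
width: 0.0433
```

```bash
python3 - <<'E'
from h import *
plan([.35,-.2,.16],-10.5);print(pose()[2].round(3)[:,0])
E
```

```text
t 17.15 tcp [ 0.3061 -0.0832  0.1493] jaw -10.44 q6 [-0.493 -0.314] F [ 1.6 -0.3 -1.2] w 43.3
shift mm [ -11.  -106.9   64.4]
turn rad 0.0011
[ 0.005  0.004 -1.   ]
```

```bash
python3 - <<'E'
from h import *
a=viewer.get_image("wrist")[...,::-1]; cv2.imwrite("pics/w20.png",a)
a=viewer.get_image("top")[...,::-1]; cv2.imwrite("pics/t20.png",cv2.resize(a[130:240,170:420],None,fx=3.2,fy=3.2,interpolation=cv2.INTER_CUBIC))
E
```

```text
(no output)
```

View pics/w20.png

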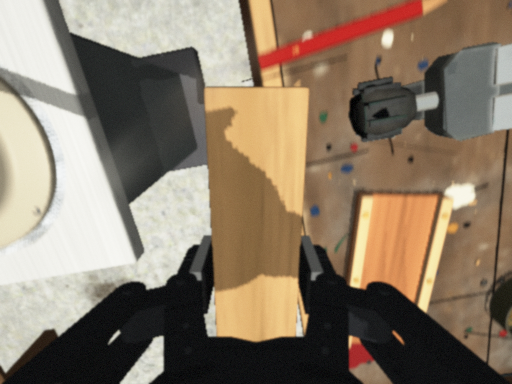

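View pics/t20.png

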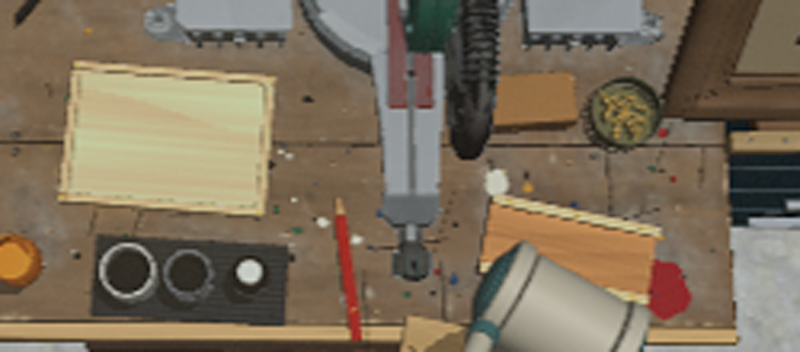

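```bash
python3 - <<'E'
from h import *
plan([.34,-.17,.21],-10.5)
E
```

```text
t 17.25 tcp [ 0.3071 -0.0882  0.1496] jaw -11.11 q6 [-0.502 -0.31 ] F [ 0.9  0.7 -2. ] w 43.4
shift mm [-60.2 -73.8  48.4]
turn rad -0.0107
```

Emit:
move_arm([
  [[-20,-30,10],0,35],
  [[-40,-60,20],0,35],
  [[-60,-74,40],0,35],
  [[-60,-74,48],0,35],
  [[-60,-74,48],0,35],
  [[-60,-74,48],0,35],
  [[-60,-74,48],0,35],
])

```text
clock: 17.83
position: [0.3381, -0.168, 0.2084]
ee_rot: [0.704, 0.069, 0.703, -0.067]
contact_force: [-0.2, 1.4, -1.4]
width: 0.0434
```

```bash
python3 - <<'E'
from look import *
plan([.434,-.218,.06],-10.5);print(pose()[2].round(3)[:,0])
look("w21",[("board",(.434,-.218,-.18),0)])
E
```

```text
t 17.83 tcp [ 0.3381 -0.168   0.2084] jaw -11.02 q6 [-0.65  -0.459] F [-0.2  1.4 -1.4] w 43.4
shift mm [148.4 -31.3 103.5]
turn rad -0.0091
[ 0.002  0.003 -1.   ]
board [ 0.4377 -0.2231 -0.1915] 0.911
```

View pics/w21f.png

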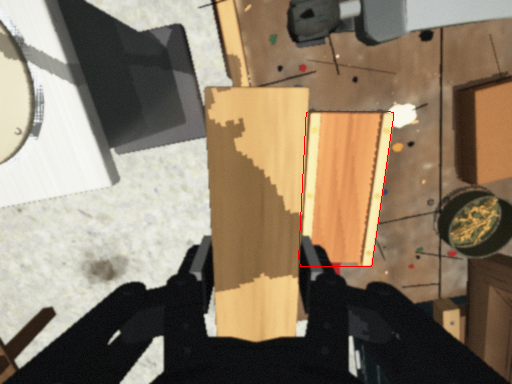

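```bash
python3 - <<'E'
from fit import *
a=cv2.imread("pics/w21.png")[95:285,280:410]; b=cv2.imread("pics/w21f.png")[95:285,280:410]
cv2.imwrite("pics/z21.png",cv2.resize(cv2.hconcat([a,b]),None,fx=3,fy=3,interpolation=cv2.INTER_CUBIC))
t=cv2.imread("pics/top0.png")[180:240,305:400]; cv2.imwrite("pics/zt0.png",cv2.resize(t,None,fx=8,fy=8,interpolation=cv2.INTER_CUBIC))
E
```

```text
(no output)
```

View pics/z21.png

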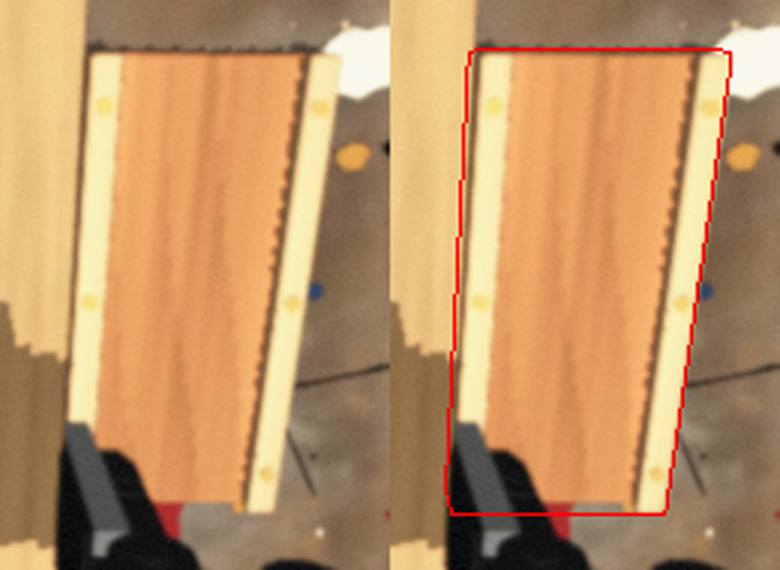

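View pics/zt0.png

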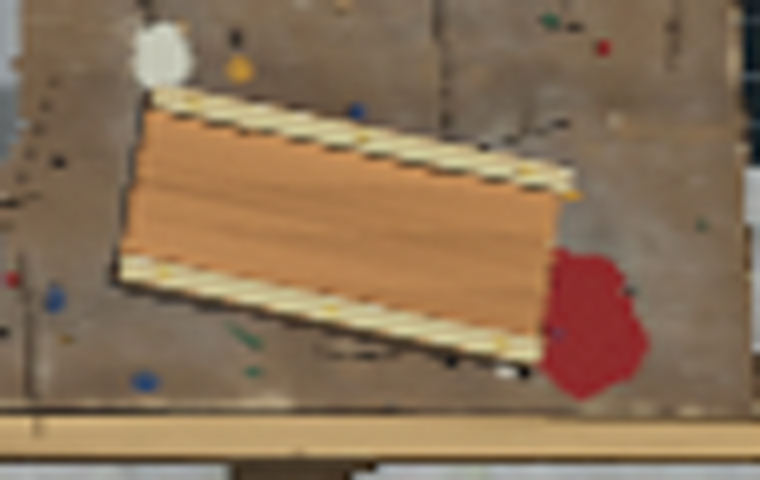

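```bash
python3 - <<'E'
from h import *
cal=viewer.get_calibration("wrist")
P=[ray(cal,(280+x/3-.5,95+y/3-.5),.018) for x,y in [(90,53),(340,55),(272,513)]]
print(np.array(P).round(4)); c=(P[0]+P[2])/2; print("c",c.round(4),np.linalg.norm(P[1]-P[0]),np.linalg.norm(P[2]-P[1]), np.degrees(np.arctan2(*(P[1]-P[2])[:2])))
ct=viewer.get_calibration("top")
Q=np.array([ray(ct,(305+x/8-.5,180+y/8-.5),.018) for x,y in [(152,86),(576,170),(541,364),(117,282)]])
print(Q.round(4),Q.mean(0).round(4),np.degrees(np.arctan2(*(Q[0]-Q[1])[:2])),np.degrees(np.arctan2(*(Q[3]-Q[2])[:2])))
E
```

```text
[[ 0.4109 -0.1165  0.018 ]
 [ 0.5036 -0.1353  0.018 ]
 [ 0.4649 -0.3306  0.018 ]]
c [ 0.4379 -0.2236  0.018 ] 0.09453192637315772 0.19917164373633056 11.186554696057181
[[ 0.5009 -0.1339  0.018 ]
 [ 0.462  -0.3332  0.018 ]
 [ 0.37   -0.3122  0.018 ]
 [ 0.407  -0.1151  0.018 ]] [ 0.435  -0.2236  0.018 ] 11.026523699059387 10.634117147138898
```

```bash
python3 - <<'E'
from h import *
plan([.437,-.2236,.075],-11)
E
```

```text
t 17.93 tcp [ 0.3383 -0.1683  0.2087] jaw -11.03 q6 [-0.65  -0.459] F [-0.2 -0.1 -2. ] w 43.7
shift mm [133.9 -35.8 107.1]
turn rad -0.0004
```

Emit:
move_arm([
  [[35,-20,10],0,35],
  [[65,-36,35],0,35],
  [[95,-36,65],0,35],
  [[120,-36,95],0,35],
  [[133,-36,107],0,35],
  [[133,-36,107],0,35],
  [[133,-36,107],0,35],
  [[133,-36,107],0,35],
])

```text
clock: 18.6
position: [0.4358, -0.2228, 0.0761]
ee_rot: [0.704, 0.069, 0.703, -0.067]
contact_force: [-0.4, -0.0, -1.3]
width: 0.0435
```

```bash
python3 - <<'E'
from h import *
plan([.437,-.2236,.0235],-11);print(pose()[2].round(3)[:,0])
a=viewer.get_image("wrist")[...,::-1]; cv2.imwrite("pics/w22.png",a)
E
```

```text
t 18.6 tcp [ 0.4358 -0.2228  0.0761] jaw -10.97 q6 [-0.617 -0.428] F [-0.4 -0.  -1.3] w 43.5
shift mm [52.6 -0.7  1.2]
turn rad 0.0005
[ 0.002  0.003 -1.   ]
```

View pics/w22.png

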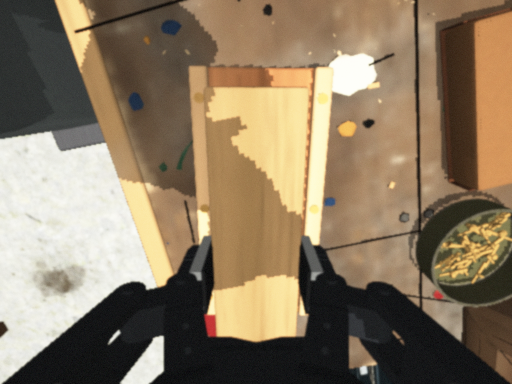

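Emit:
move_arm([
  [[20,-1,2.4],0,35],
  [[40,-1,2.4],0,35],
  [[48,-1,2.4],0,35],
  [[48,-1,2.4],0,35],
  [[48,-1,2.4],0,35],
  [[48,-1,2.4],0,35],
])

```text
clock: 19.15
position: [0.4388, -0.225, 0.0299]
ee_rot: [0.706, 0.068, 0.702, -0.067]
contact_force: [-0.4, -0.3, -1.4]
width: 0.0438
```

```bash
python3 - <<'E'
from h import *
plan([.438,-.2236,.0235],-11);print(pose()[2].round(3)[:,0])
a=viewer.get_image("wrist")[...,::-1]; cv2.imwrite("pics/w23.png",a)
E
```

```text
t 19.15 tcp [ 0.4388 -0.225   0.0299] jaw -11.0 q6 [-0.618 -0.429] F [-0.4 -0.3 -1.4] w 43.8
shift mm [ 6.4  1.2 -1.1]
turn rad -0.0001
[ 0.005  0.001 -1.   ]
```

View pics/w23.png

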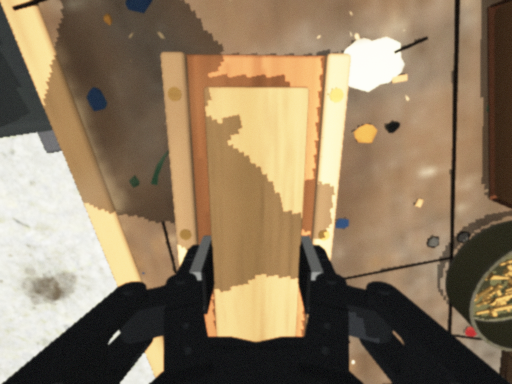

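```bash
python3 - <<'E'
from h import *
cal=viewer.get_calibration("wrist");s,p,R=pose()
A=ray(cal,(256,53),.018);B=ray(cal,(257,86.5),.0469);A2=ray(cal,(256,56),.010)
ya=R[:,1]; print(A.round(4),B.round(4),"gap mm",(A-B)@ya*1000,(A2-B)@ya*1000, "offcut centre rel TCP mm",((B-p)@ya*1000-85), "board centre rel TCP",((A-p)@ya*1000-100))
E
```

```text
[ 0.4585 -0.1263  0.018 ] [ 0.4556 -0.1426  0.0469] gap mm 16.49395672956958 16.168024579288357 offcut centre rel TCP mm -0.8508476708851731 board centre rel TCP 0.643109058684388
```

Emit:
move_arm([
  [[3,1.3,0],0,35],
  [[5.5,1.3,0],0,35],
  [[5.5,1.3,0],0,35],
  [[5.5,1.3,0],0,35],
])

```text
clock: 19.53
position: [0.4392, -0.2237, 0.0244]
ee_rot: [0.706, 0.068, 0.702, -0.067]
contact_force: [0.3, -0.1, -1.5]
width: 0.0435
```

```bash
python3 - <<'E'
from h import *
plan([.438,-.2236,.0235],-11);print(pose()[2].round(3)[:,0])
E
```

```text
t 19.53 tcp [ 0.4392 -0.2237  0.0244] jaw -10.99 q6 [-0.615 -0.426] F [ 0.3 -0.1 -1.5] w 43.5
shift mm [ 0.9 -0.2 -1.2]
turn rad 0.0001
[ 0.005  0.001 -1.   ]
```

Emit:
move_arm([
  [[1.3,0,-0.7],0,35],
  [[1.3,0,-0.7],0,35],
  [[1.3,0,-0.7],0,48],
  [[1.3,0,-0.7],0,70],
  [[0,0,-0.7],0,80],
  [[0,0,-0.7],0,80],
  [[-30,0,-0.7],0,80],
  [[-65,0,-0.7],0,80],
])

```text
clock: 20.2
position: [0.4361, -0.2222, 0.0879]
ee_rot: [0.703, 0.069, 0.704, -0.066]
contact_force: [0.5, -0.8, 0.2]
width: 0.0798
```

```bash
python3 - <<'E'
from look import *
plan([.438,-.2236,.2],-11);print(pose()[2].round(3)[:,0])
look("w24",[("off_cut",(.438,-.2236,-.19),.010)])
E
```

```text
t 20.2 tcp [ 0.4361 -0.2222  0.0879] jaw -10.99 q6 [-0.616 -0.426] F [ 0.5 -0.8  0.2] w 79.8
shift mm [-112.1   -0.5    1.9]
turn rad 0.0001
[-0.001  0.005 -1.   ]
off_cut [ 0.4384 -0.2246 -0.1938] 0.981
```

View pics/w24.png

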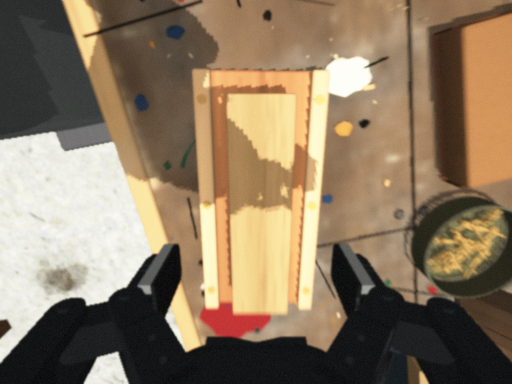

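```bash
python3 - <<'E'
from h import *
cal=viewer.get_calibration("wrist")
a=cv2.imread("pics/w24.png"); cv2.imwrite("pics/z24.png",cv2.resize(cv2.hconcat([a[55:125,180:340],a[255:325,180:340]]),None,fx=2.5,fy=2.5))
print([ (proj(cal,[.4379+d*np.sin(.192),-.2236+d*np.cos(.192),z])).round(1).tolist() for d,z in ((.1,.018),(.085,.04),(-.085,.04),(-.1,.018))])
E
```

```text
[[248.6, 64.8], [248.4, 86.4], [250.0, 302.9], [250.2, 299.9]]
```

View pics/z24.png

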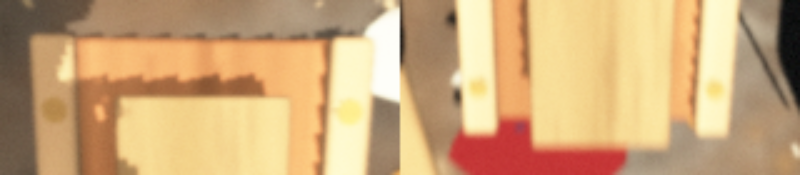

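Emit:
move_arm([
  [[-30,0,-20],0,85],
  [[-60,10,-55],0,85],
  [[-62,20,-95],0,85],
  [[-62,45,-127],0,85],
  [[-62,85,-135],0,85],
  [[-62,125,-142],0,85],
  [[-62,165,-150],0,85],
  [[-62,205,-158],0,85],
])

```text
clock: 20.97
position: [0.3237, 0.0072, 0.1531]
ee_rot: [0.709, 0.067, 0.699, -0.07]
contact_force: [1.3, -0.0, -0.3]
width: 0.0854
```

```bash
python3 - <<'E'
from h import *
plan([.3985,.1565,.15],-4);print(pose()[2].round(3)[:,0])
E
```

```text
t 20.97 tcp [0.3237 0.0072 0.1531] jaw -11.11 q6 [-0.191  0.005] F [ 1.3 -0.  -0.3] w 85.4
shift mm [  3.3 160.9  44.6]
turn rad -0.1241
[ 0.014 -0.005 -1.   ]
```

Emit:
move_arm([
  [[2,38,10],-0.1,85],
  [[2,75,20],-0.124,85],
  [[2,115,30],-0.124,85],
  [[2,150,40],-0.124,85],
  [[2,161,44.5],-0.124,85],
  [[2,161,44.5],-0.124,85],
  [[2,161,44.5],-0.124,85],
  [[2,161,44.5],-0.124,85],
])

```text
clock: 21.63
position: [0.3971, 0.1554, 0.1507]
ee_rot: [0.711, 0.023, 0.702, -0.027]
contact_force: [-0.3, -0.7, -0.3]
width: 0.0847
```

```bash
python3 - <<'E'
from h import *
plan([.3985,.1565,.048],-4);print(pose()[2].round(3)[:,0])
a=viewer.get_image("wrist")[...,::-1]; cv2.imwrite("pics/w25.png",a)
E
```

```text
t 21.63 tcp [0.3971 0.1554 0.1507] jaw -4.03 q6 [0.217 0.293] F [-0.3 -0.7 -0.3] w 84.7
shift mm [1.027e+02 1.800e+00 1.000e-01]
turn rad -0.0006
[ 0.012 -0.007 -1.   ]
```

View pics/w25.png

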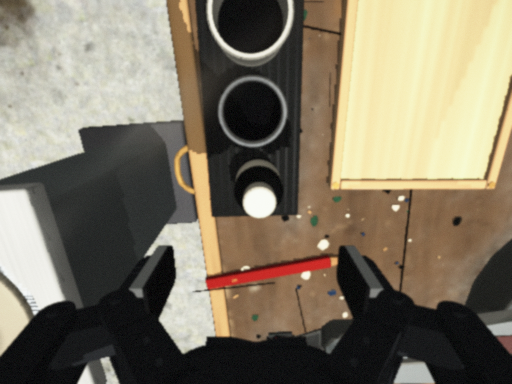

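Emit:
move_arm([
  [[35,1.8,0.5],0,85],
  [[70,1.8,0.5],0,85],
  [[95,1.8,0.5],0,85],
  [[102,1.8,0.5],0,85],
  [[102,1.8,0.5],0,85],
  [[102,1.8,0.5],0,85],
  [[102,1.8,0.5],0,85],
], force=30)

```text
clock: 22.27
position: [0.4005, 0.1562, 0.0504]
ee_rot: [0.712, 0.024, 0.701, -0.027]
contact_force: [1.0, -0.0, 0.1]
width: 0.0849
```

```bash
python3 - <<'E'
from h import *
plan([.3985,.1565,.047],-4);print(pose()[2].round(3)[:,0])
a=viewer.get_image("wrist")[...,::-1]; cv2.imwrite("pics/w26.png",a)
E
```

```text
t 22.27 tcp [0.4005 0.1562 0.0504] jaw -4.12 q6 [0.217 0.298] F [ 1.  -0.   0.1] w 84.9
shift mm [ 3.4  0.2 -2. ]
turn rad -0.0022
[ 0.016 -0.006 -1.   ]
```

View pics/w26.png

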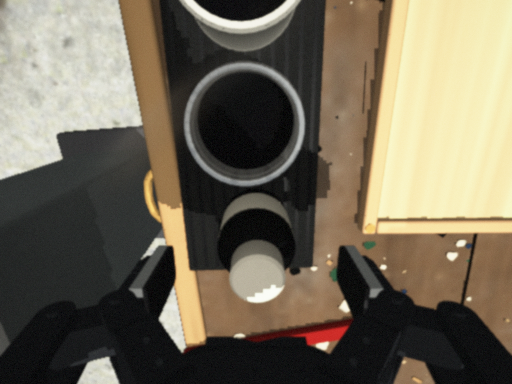

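Emit:
move_arm([
  [[3,0.2,-0.8],0,85],
  [[3,0.2,-0.8],0,60],
  [[3,0.2,-0.8],0,35],
  [[3,0.2,-0.8],0,35],
  [[3,0.2,-0.8],0,35],
  [[3,0.2,-0.8],0,35],
  [[3,0.2,-0.8],0,35],
  [[3,0.2,-0.8],0,35],
], force=30)

```text
clock: 22.98
position: [0.4003, 0.1567, 0.048]
ee_rot: [0.713, 0.024, 0.7, -0.027]
contact_force: [0.1, 0.1, 6.4]
width: 0.0401
```

```bash
python3 - <<'E'
from h import *
plan([.5295,.189,.11],-3.9);print(pose()[2].round(3)[:,0])
a=viewer.get_image("wrist")[...,::-1]; cv2.imwrite("pics/w27.png",a)
E
```

```text
t 22.98 tcp [0.4003 0.1567 0.048 ] jaw -4.1 q6 [0.219 0.299] F [0.1 0.1 6.4] w 40.1
shift mm [-59.9  41.2 127.6]
turn rad -0.0035
[ 0.017 -0.005 -1.   ]
```

View pics/w27.png

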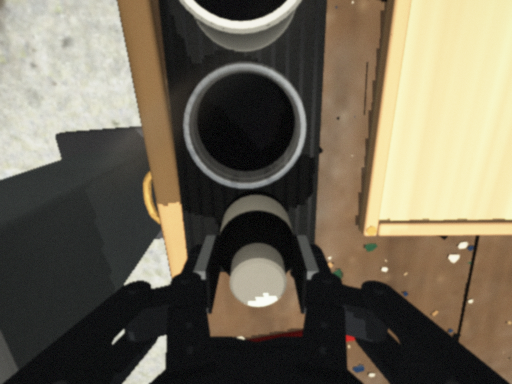

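Emit:
move_arm([
  [[-20,0,0],0,35],
  [[-45,0,0],0,35],
  [[-60,10,30],0,35],
  [[-60,22,68],0,35],
  [[-60,34,105],0,35],
  [[-58,41,128],0,35],
  [[-56,41,128],0,35],
  [[-56,41,128],0,35],
])

```text
clock: 23.7
position: [0.53, 0.1888, 0.1047]
ee_rot: [0.712, 0.023, 0.701, -0.027]
contact_force: [-0.0, -0.1, -1.7]
width: 0.04
```

```bash
python3 - <<'E'
from h import *
plan([.5293,.1887,.0505],-3.9);print(pose()[2].round(3)[:,0])
E
```

```text
t 23.7 tcp [0.53   0.1888 0.1047] jaw -4.11 q6 [0.224 0.301] F [-0.  -0.1 -1.7] w 40.0
shift mm [54.1  0.2 -1.5]
turn rad -0.0037
[ 0.015 -0.006 -1.   ]
```

Emit:
move_arm([
  [[25,0,-1.5],0,35],
  [[45,0,-1.5],0,35],
  [[50,0,-1.5],0,35],
  [[50,0,-1.5],0,35],
  [[50,0,-1.5],0,35],
  [[50,0,-1.5],0,35],
])

```text
clock: 24.2
position: [0.5297, 0.1887, 0.0558]
ee_rot: [0.712, 0.024, 0.701, -0.027]
contact_force: [-0.1, -0.1, -0.8]
width: 0.0398
```

```bash
python3 - <<'E'
from h import *
plan([.5293,.1887,.0505],-3.9);print(pose()[2].round(3)[:,0])
E
```

```text
t 24.2 tcp [0.5297 0.1887 0.0558] jaw -4.1 q6 [0.224 0.303] F [-0.1 -0.1 -0.8] w 39.8
shift mm [ 5.3 -0.  -0.4]
turn rad -0.0035
[ 0.016 -0.006 -1.   ]
```

Emit:
move_arm([
  [[3,0,-0.4],0,35],
  [[5,0,-0.4],0,35],
  [[5.5,0,-0.4],0,35],
  [[5.5,0,-0.4],0,35],
  [[5.5,0,-0.4],0,50],
  [[5.5,0,-0.4],0,85],
  [[5.5,0,-0.4],0,85],
  [[5.5,0,-0.4],0,85],
])

```text
clock: 24.87
position: [0.5296, 0.1887, 0.0505]
ee_rot: [0.713, 0.024, 0.701, -0.027]
contact_force: [0.4, -0.5, -0.3]
width: 0.0833
```

```bash
python3 - <<'E'
from h import *
plan([.4,.226,.125],-3.9);print(pose()[2].round(3)[:,0])
a=viewer.get_image("wrist")[...,::-1]; cv2.imwrite("pics/w28.png",a)
E
```

```text
t 24.87 tcp [0.5296 0.1887 0.0505] jaw -4.1 q6 [0.225 0.303] F [ 0.4 -0.5 -0.3] w 83.3
shift mm [ -76.9   27.6 -130.6]
turn rad -0.0035
[ 0.017 -0.006 -1.   ]
```

View pics/w28.png

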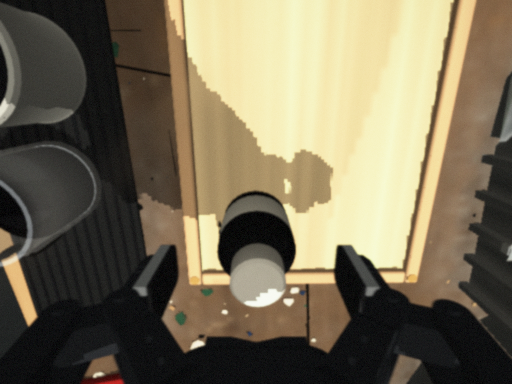

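Emit:
move_arm([
  [[-38,0,0],0,85],
  [[-74,0,-5],0,85],
  [[-77,8,-40],0,85],
  [[-77,16,-78],0,85],
  [[-77,24,-115],0,85],
  [[-70,27.5,-131],0,85],
  [[-50,27.5,-131],0,85],
  [[-40,27.5,-131],0,85],
])

```text
clock: 25.58
position: [0.3983, 0.2259, 0.0876]
ee_rot: [0.712, 0.023, 0.701, -0.026]
contact_force: [0.1, 0.5, -0.1]
width: 0.0849
```

```bash
python3 - <<'E'
from h import *
plan([.4,.226,.046],-3.9);print(pose()[2].round(3)[:,0])
a=viewer.get_image("wrist")[...,::-1]; cv2.imwrite("pics/w29.png",a)
E
```

```text
t 25.58 tcp [0.3983 0.2259 0.0876] jaw -4.0 q6 [0.373 0.451] F [ 0.1  0.5 -0.1] w 84.9
shift mm [41.6  0.4  1. ]
turn rad -0.0018
[ 0.016 -0.006 -1.   ]
```

View pics/w29.png

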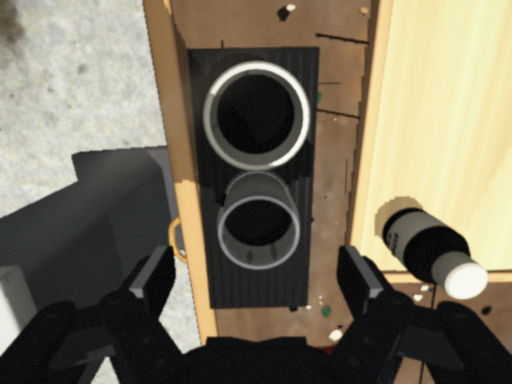

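Emit:
move_arm([
  [[20,0.3,0.5],0,85],
  [[38,0.3,0.5],0,85],
  [[42,0.3,0.5],0,85],
  [[42,0.3,0.5],0,85],
  [[42,0.3,0.5],0,85],
  [[42,0.3,0.5],0,85],
], force=40)

```text
clock: 26.13
position: [0.3999, 0.2257, 0.045]
ee_rot: [0.712, 0.023, 0.701, -0.027]
contact_force: [0.3, -0.3, -0.2]
width: 0.0852
```

```bash
python3 - <<'E'
from h import *
plan([.4,.226,.046],-3.9);print(pose()[2].round(3)[:,0])
a=viewer.get_image("wrist")[...,::-1]; cv2.imwrite("pics/w30.png",a)
E
```

```text
t 26.13 tcp [0.3999 0.2257 0.045 ] jaw -4.05 q6 [0.371 0.452] F [ 0.3 -0.3 -0.2] w 85.2
shift mm [-1.   0.3  0.1]
turn rad -0.0026
[ 0.015 -0.006 -1.   ]
```

View pics/w30.png

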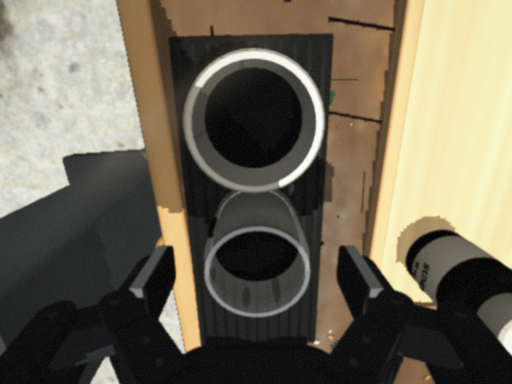

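Emit:
move_arm([
  [[-1,0.2,0],0,85],
  [[-1,0.2,0],0,45],
  [[-1,0.2,0],0,45],
  [[-1,0.2,0],0,45],
  [[-1,0.2,0],0,45],
  [[-1,0.2,0],0,45],
  [[-1,0.2,0],0,45],
], force=40)

```text
clock: 26.77
position: [0.4003, 0.226, 0.047]
ee_rot: [0.713, 0.023, 0.701, -0.027]
contact_force: [-1.3, -0.5, 7.6]
width: 0.0532
```

```bash
python3 - <<'E'
from h import *
plan([.5355,.2584,.11],-3.9);print(pose()[2].round(3)[:,0])
E
```

```text
t 26.77 tcp [0.4003 0.226  0.047 ] jaw -4.04 q6 [0.372 0.453] F [-1.3 -0.5  7.6] w 53.2
shift mm [-60.9  41.6 133.7]
turn rad -0.0024
[ 0.016 -0.006 -1.   ]
```

Emit:
move_arm([
  [[-20,0,0],0,45],
  [[-45,0,0],0,45],
  [[-61,10,30],0,45],
  [[-61,22,68],0,45],
  [[-61,34,105],0,45],
  [[-58,41.5,133],0,45],
  [[-56,41.5,134],0,45],
  [[-56,41.5,134],0,45],
])

```text
clock: 27.43
position: [0.5367, 0.2581, 0.1039]
ee_rot: [0.712, 0.023, 0.701, -0.027]
contact_force: [-0.1, -0.8, -1.5]
width: 0.0532
```

```bash
python3 - <<'E'
from h import *
plan([.5355,.2584,.0497],-3.9);print(pose()[2].round(3)[:,0])
E
```

```text
t 27.43 tcp [0.5367 0.2581 0.1039] jaw -4.08 q6 [0.338 0.415] F [-0.1 -0.8 -1.5] w 53.2
shift mm [54.2  0.5 -2.1]
turn rad -0.0031
[ 0.015 -0.006 -1.   ]
```

Emit:
move_arm([
  [[25,0.4,-2],0,45],
  [[45,0.4,-2],0,45],
  [[50,0.4,-2],0,45],
  [[50,0.4,-2],0,45],
  [[50,0.4,-2],0,45],
  [[50,0.4,-2],0,45],
])

```text
clock: 27.93
position: [0.5359, 0.2586, 0.0551]
ee_rot: [0.713, 0.023, 0.701, -0.027]
contact_force: [1.2, 0.1, -0.5]
width: 0.0537
```

```bash
python3 - <<'E'
from h import *
plan([.5355,.2584,.0497],-3.9);print(pose()[2].round(3)[:,0])
E
```

```text
t 27.93 tcp [0.5359 0.2586 0.0551] jaw -4.06 q6 [0.339 0.418] F [ 1.2  0.1 -0.5] w 53.7
shift mm [ 5.4 -0.3 -0.5]
turn rad -0.0029
[ 0.017 -0.006 -1.   ]
```

Emit:
move_arm([
  [[3,-0.2,-0.5],0,45],
  [[5,-0.2,-0.5],0,45],
  [[5.5,-0.2,-0.5],0,45],
  [[5.5,-0.2,-0.5],0,45],
  [[5.5,-0.2,-0.5],0,60],
  [[5.5,-0.2,-0.5],0,85],
  [[5.5,-0.2,-0.5],0,85],
  [[5.5,-0.2,-0.5],0,85],
])

```text
clock: 28.6
position: [0.5357, 0.2585, 0.0499]
ee_rot: [0.713, 0.023, 0.7, -0.027]
contact_force: [0.6, 0.4, 0.0]
width: 0.0851
```

```bash
python3 - <<'E'
from h import *
plan([.404,.2958,.115],-3.9);print(pose()[2].round(3)[:,0])
a=viewer.get_image("wrist")[...,::-1]; cv2.imwrite("pics/w31.png",a)
E
```

```text
t 28.6 tcp [0.5357 0.2585 0.0499] jaw -4.07 q6 [0.339 0.418] F [0.6 0.4 0. ] w 85.1
shift mm [ -67.6   27.6 -132.9]
turn rad -0.0029
[ 0.017 -0.005 -1.   ]
```

View pics/w31.png

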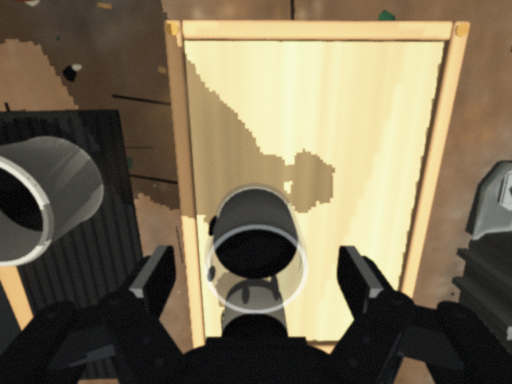

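Emit:
move_arm([
  [[-38,0,0],0,85],
  [[-70,0,-5],0,85],
  [[-70,8,-40],0,85],
  [[-70,16,-78],0,85],
  [[-70,24,-115],0,85],
  [[-65,27.5,-133],0,85],
  [[-40,27.5,-133],0,85],
  [[-30,27.5,-133],0,85],
])

```text
clock: 29.32
position: [0.4021, 0.2955, 0.0764]
ee_rot: [0.712, 0.022, 0.701, -0.026]
contact_force: [-0.2, -0.2, -0.2]
width: 0.085
```

```bash
python3 - <<'E'
from h import *
plan([.404,.2958,.0415],-3.9);print(pose()[2].round(3)[:,0])
a=viewer.get_image("wrist")[...,::-1]; cv2.imwrite("pics/w32.png",a)
E
```

```text
t 29.32 tcp [0.4021 0.2955 0.0764] jaw -3.95 q6 [0.504 0.582] F [-0.2 -0.2 -0.2] w 85.0
shift mm [34.9  0.6  1.3]
turn rad -0.0008
[ 0.016 -0.006 -1.   ]
```

View pics/w32.png

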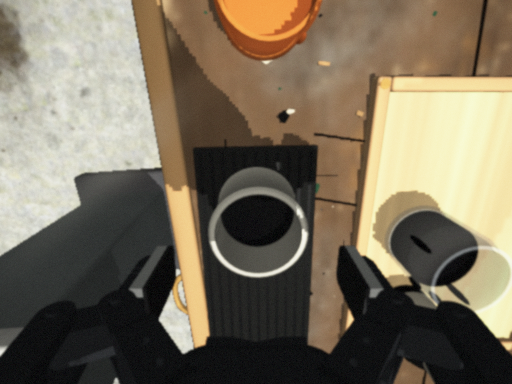

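Emit:
move_arm([
  [[18,0.5,1],0,85],
  [[32,0.5,1],0,85],
  [[35,0.5,1],0,85],
  [[35,0.5,1],0,85],
  [[35,0.5,1],0,85],
  [[35,0.5,1],0,85],
], force=40)

```text
clock: 29.87
position: [0.4042, 0.2954, 0.0409]
ee_rot: [0.712, 0.022, 0.701, -0.027]
contact_force: [0.6, 0.3, -0.5]
width: 0.0852
```

```bash
python3 - <<'E'
from h import *
plan([.404,.2958,.0415],-3.9);print(pose()[2].round(3)[:,0])
a=viewer.get_image("wrist")[...,::-1]; cv2.imwrite("pics/w33.png",a)
E
```

```text
t 29.87 tcp [0.4042 0.2954 0.0409] jaw -4.0 q6 [0.502 0.583] F [ 0.6  0.3 -0.5] w 85.2
shift mm [-0.6  0.4 -0.3]
turn rad -0.0018
[ 0.015 -0.007 -1.   ]
```

View pics/w33.png

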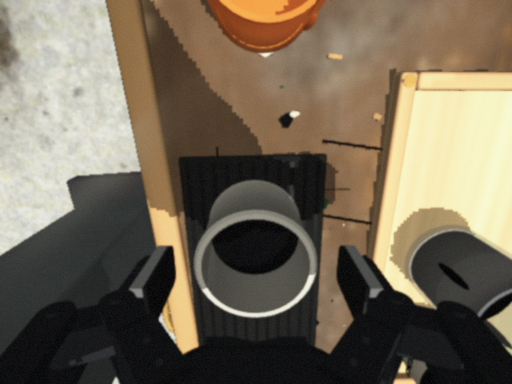

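```bash
python3 - <<'E'
from h import *
cal=viewer.get_calibration("wrist");s,p,R=pose()
P=ray(cal,(256,263),.060); print(R.T@(P-p)*1000)
E
```

```text
[-19.04455095   1.5480594    0.18849271]
```

Emit:
move_arm([
  [[-0.5,0,0],0,85],
  [[-0.5,0,0],0,50],
  [[-0.5,0,0],0,50],
  [[-0.5,0,0],0,50],
  [[-0.5,0,0],0,50],
  [[-0.5,0,0],0,50],
  [[-0.5,0,0],0,50],
], force=40)

```text
clock: 30.5
position: [0.4043, 0.2955, 0.0425]
ee_rot: [0.712, 0.023, 0.701, -0.027]
contact_force: [-1.3, -0.4, 6.6]
width: 0.0607
```

```bash
python3 - <<'E'
from h import *
plan([.5397,.329,.11],-3.9);print(pose()[2].round(3)[:,0])
E
```

```text
t 30.5 tcp [0.4043 0.2955 0.0425] jaw -4.0 q6 [0.502 0.583] F [-1.3 -0.4  6.6] w 60.7
shift mm [-65.6  42.5 133.8]
turn rad -0.0017
[ 0.016 -0.006 -1.   ]
```

Emit:
move_arm([
  [[-20,0,0],0,50],
  [[-45,0,0],0,50],
  [[-60,10,30],0,50],
  [[-60,22,68],0,50],
  [[-60,35,105],0,50],
  [[-60,43.5,133],0,50],
  [[-60,43.5,134],0,50],
  [[-60,43.5,134],0,50],
])

```text
clock: 31.17
position: [0.5412, 0.3298, 0.1032]
ee_rot: [0.712, 0.023, 0.701, -0.027]
contact_force: [-1.5, -0.3, -3.1]
width: 0.0602
```

```bash
python3 - <<'E'
from h import *
plan([.5398,.3302,.0455],-3.9);print(pose()[2].round(3)[:,0])
E
```

```text
t 31.17 tcp [0.5412 0.3298 0.1032] jaw -4.05 q6 [0.445 0.522] F [-1.5 -0.3 -3.1] w 60.2
shift mm [57.7  0.6 -2.3]
turn rad -0.0027
[ 0.014 -0.007 -1.   ]
```

Emit:
move_arm([
  [[25,0.6,-2.3],0,50],
  [[45,0.6,-2.3],0,50],
  [[52,0.6,-2.3],0,50],
  [[52,0.6,-2.3],0,50],
  [[52,0.6,-2.3],0,50],
  [[52,0.6,-2.3],0,50],
])

```text
clock: 31.67
position: [0.5401, 0.3306, 0.0524]
ee_rot: [0.712, 0.023, 0.701, -0.027]
contact_force: [0.3, -0.3, -2.8]
width: 0.06
```

```bash
python3 - <<'E'
from h import *
plan([.5398,.3302,.0453],-3.9);print(pose()[2].round(3)[:,0])
E
```

```text
t 31.67 tcp [0.5401 0.3306 0.0524] jaw -4.04 q6 [0.447 0.525] F [ 0.3 -0.3 -2.8] w 60.0
shift mm [ 7.1 -0.4 -0.4]
turn rad -0.0024
[ 0.016 -0.006 -1.   ]
```

Emit:
move_arm([
  [[4,-0.4,-0.4],0,50],
  [[7,-0.4,-0.4],0,50],
  [[7.2,-0.4,-0.4],0,50],
  [[7.2,-0.4,-0.4],0,50],
  [[7.2,-0.4,-0.4],0,66],
  [[7.2,-0.4,-0.4],0,85],
  [[7.2,-0.4,-0.4],0,85],
  [[7.2,-0.4,-0.4],0,85],
])

```text
clock: 32.33
position: [0.5402, 0.3304, 0.0457]
ee_rot: [0.713, 0.023, 0.701, -0.027]
contact_force: [-0.0, 0.4, 0.2]
width: 0.0848
```

```bash
python3 - <<'E'
from h import *
plan([.509,.345,.19],-3.9);print(pose()[2].round(3)[:,0])
a=viewer.get_image("wrist")[...,::-1]; cv2.imwrite("pics/w34.png",a)
E
```

```text
t 32.33 tcp [0.5402 0.3304 0.0457] jaw -4.04 q6 [0.446 0.525] F [-0.   0.4  0.2] w 84.8
shift mm [-144.9   11.8  -29.6]
turn rad -0.0025
[ 0.017 -0.005 -1.   ]
```

View pics/w34.png

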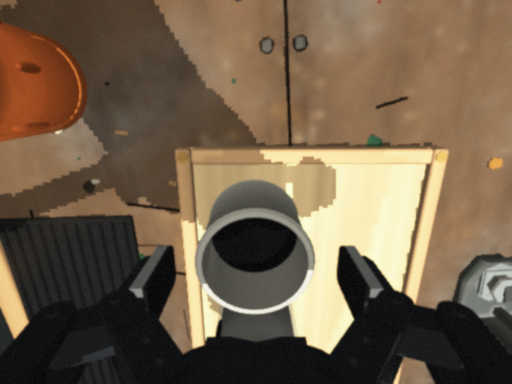

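Everything is back in the tray. I'll rise straight up and return to the w2 viewpoint to compare with the starting picture.

Emit:
move_arm([
  [[-38,0,0],0,85],
  [[-75,0,0],0,85],
  [[-115,0,0],0,85],
  [[-145,6,-15],0,85],
  [[-145,12,-30],0,85],
  [[-145,12,-30],0,85],
  [[-145,12,-30],0,85],
  [[-145,12,-30],0,85],
])

```text
clock: 33.05
position: [0.5081, 0.3447, 0.1886]
ee_rot: [0.712, 0.022, 0.701, -0.027]
contact_force: [-0.4, -0.6, -0.5]
width: 0.0848
```

```bash
python3 - <<'E'
from h import *
plan([.509,.345,.19],-3.9);print(pose()[2].round(3)[:,0])
w=viewer.get_image("wrist")[...,::-1]; t=viewer.get_image("top")[...,::-1]; s=viewer.get_image("side")[...,::-1]
cv2.imwrite("pics/w35.png",w); cv2.imwrite("pics/side35.png",s)
a=cv2.imread("pics/w2.png")[100:345,230:410]
cv2.imwrite("pics/z35.png",cv2.resize(cv2.hconcat([a,w[100:345,230:410]]),None,fx=2.194,fy=2.194,interpolation=cv2.INTER_CUBIC))
t0=cv2.imread("pics/top0.png")
cv2.imwrite("pics/t35.png",cv2.resize(cv2.vconcat([t0[140:235,140:400],t[140:235,140:400]]),None,fx=3,fy=3,interpolation=cv2.INTER_CUBIC))
E
```

```text
t 33.05 tcp [0.5081 0.3447 0.1886] jaw -4.01 q6 [0.491 0.565] F [-0.4 -0.6 -0.5] w 84.8
shift mm [-1.4  0.4  0.9]
turn rad -0.002
[ 0.015 -0.007 -1.   ]
```

View pics/z35.png

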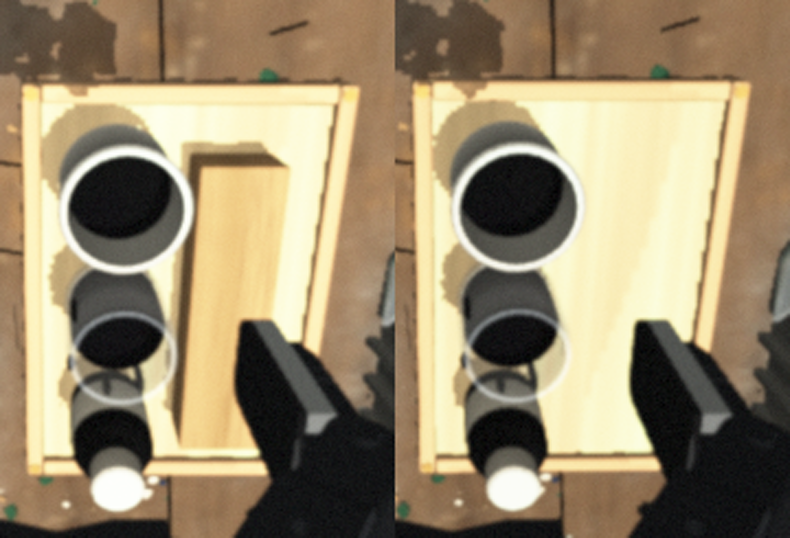

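View pics/t35.png

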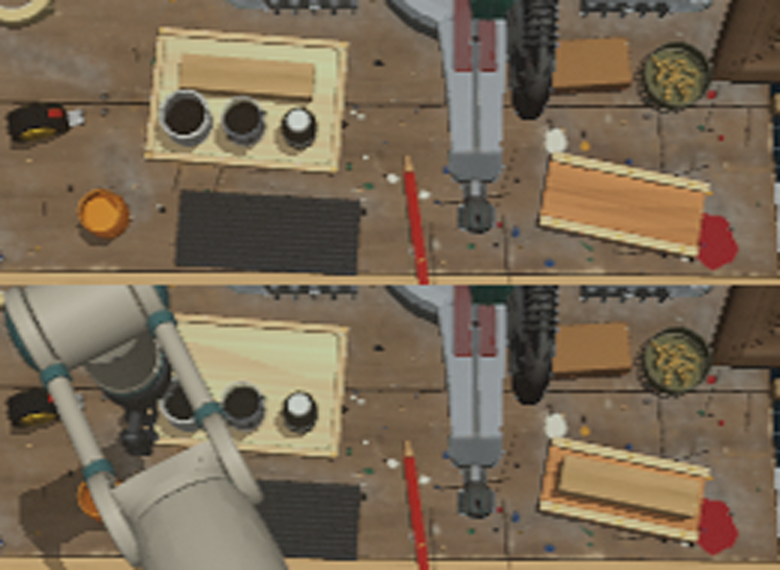

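View pics/side35.png

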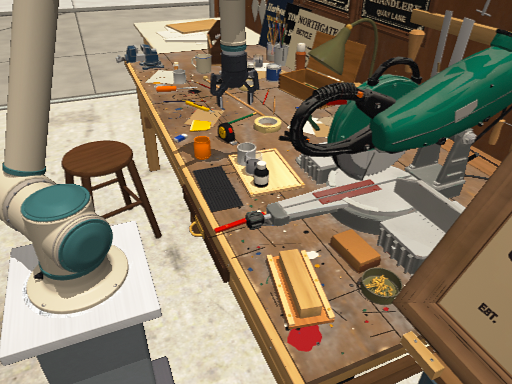

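```bash
python3 - <<'E'
from h import *
print(manip.get_state()["contact_force"]); print(manip.sign_off())
E
```

```text
[ 0.1721672   0.01555409 -0.18339211]
the job is handed in; nothing more can be done
None
```

I did the job in the order asked and handed it in at about 33 s of the 142 s allowed. I stood the tin, jar and bottle on the mat, then laid the off-cut between the board's rails. Then I stood each container back in the tray.

**Off-cut:** the last wrist picture taken above the board shows it flat and centred across the rails. Lengthwise it looks about 1–2 mm off the middle, toward the right-hand end. I left it there.

**Containers:** before-and-after wrist pictures from nearly the same viewpoint put all three within about 1–2 mm of where they stood, and upright.

**Bystanders:** in the last top and side pictures the tape measure, sanding block and tin of screws look unmoved. In the top view the arm hides part of the tape measure.

**What disagreed:**
- The wrist camera's calibration and the midpoint between the fingers differed by 2–4 mm. I went by the finger midpoint for gripping across the jaws.
- The tool leaned by up to about 1.4 degrees during the work. I could not correct this with the moves available.
- When the tin was first gripped, the arm lifted about 5 mm and its reading shifted about 2 mm, with about 7 N on the wrist. I took this as the finger pads pressing down as they closed, and corrected for it when putting the tin back.

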